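Hang two headband frames on the dressing rail

ROBOT

A 7-joint arm with a two-finger parallel gripper is mounted at the origin on the work surface; the furniture and walls round the work are solid. World frame = base frame: x ahead of the robot, y to its left, z up, the work surface at z = 0. Lengths are in mm, angles in rad, forces in N, time in s.
With the tool pointing down it reaches from about 425 to 825 mm from the base axis. Payload 3.6 kg.
Tool frame: the origin (TCP) lies at the very end of the fingers, on their centre line; the grasp point (between the pads) lies 19 mm behind it; z points along the fingers, y is the line along which they close (so a half turn about z gives the same grasp; the last joint's range is limited). The gripper opens to 85 mm and grips with 20 to 120 N. Pads are 22 mm wide; open, the fingers measure 114 mm over their backs; the gripper's body (76 mm by 85 mm) begins 54 mm behind the grasp point. The pads swing forward as they close: fully open they stand 13 mm farther back than shut.
Start: joints at [-1.173, 0.615, -0.013, 1.423, 0.008, 1.103, -0.04], TCP at [267.262, 592.481, 231.297] pointing down, gripper open.
Joint ranges: [-3.12, 3.12], [-0.3, 2.06], [-1.34, 1.32], [0.26, 2.42], [-1.36, 4.5], [0.01, 1.98], [-2.84, 2.84]. Speed limits (rad/s): [2.79, 2.79, 3.14, 3.14, 3.14, 3.14, 3.14].

INTERFACE

Orientations are given as a rotation vector (axis times angle).
In Python, from plant import monitor, optics, job gives the robot as it stands. The module is installed in compiled form; this text tells all that it offers.
- The arm moves only by the tool play_rows, never from a script. Its argument "moves" is a list of rows, each an object of numbers: "tx", "ty", "tz": the shift along the tool's x, y, z each as a share of 300 mm, from -1 to 1; "ax", "ay", "az": the turn, a rotation vector about the tool's x, y, z each as a share of 0.1 rad, from -1 to 1. A call has 1 to 10 rows; each row shifts and turns the commanded pose from where the row before left it, along the tool's axes as they then stand; what a row does not reach is not made up. A row lasts 1/12 s, in which the tool goes at most 41.7 mm and 7.16 degrees, less where a joint would pass 70% of its speed; a pose out of reach is approached as far as the arm can. A call with a number of a shift or a turn outside -1 to 1 is refused whole. A call with a gripper value outside its range is refused whole. "claw" is the opening, from -1 (shut) to 1 (fully open), set as the call begins (left out, the last holds). The fingers move at their own pace and stop on an object; "squeeze" is the grip in N (left out, the last holds). Time passes only in rows, so rows that do not move let the fingers close. It gives the time, the measured TCP pose, the force, the opening and the grip force at its end, in the units of the state.
- monitor.observe(): the state, without advancing time (a new reading comes with each control period).
- optics.grab_frame(name): name is "scene" or "top"; returns (picture, depth): 400x640x3 uint8, red, green, blue; 400x640 float32, mm along the optical axis (not along the pixel's ray), 0 where there is no reading.
- optics.camera_info(name): a dict with "K" (3x3 intrinsics, pixels), "eye" and "rotation" of the camera in the world. Camera axes: x right, y down, z forward; pixel columns grow to the right and rows downward; lengths in mm; the calibration is good to about 2 mm. A picture is of the moment at which its call begins. camera_info takes no time and is no camera call.
- job.finish_job(): hands the job in; it is judged then, once.
Trained networks look in the newest picture that a camera, given by its name, has taken for a name from the list of things; names that differ only in an ending like _2 or _b are one class to them, and where a whole thing is asked for, a point or a joint stands for the part that bears it (a point fixed in the world has none). Each returns a list of dicts, best first, with "conf" (0 to 1); they miss things now and then, are a little off and sometimes report something else, mostly with a low value. They report only what shows in the picture. A call takes as long as a camera call.
- optics.boxes_of(camera, name): "position" ([x, y, z] in mm, in the coordinates of the camera as it stood for that picture, good to about 4 mm: the middle of the surface that is visible of it).
- optics.pinpoint(camera, name): "position" ([x, y, z] in mm, in the coordinates of the camera as it stood for that picture, good to about 4 mm: a listed point, or the origin of a listed thing).
The state is a dict: "time": time; "q": joint angles; "joint_velocities": joint speeds; "joint_torque": joint torques, N m; "tool_pos": TCP position; "orientation": TCP orientation; "wrist_force": force on the tool from outside, world axes, zero at the start; "ft_torque": the same for the moment, N m; "opening": finger opening in mm; "finger_force": force on a finger pad.
Only numpy, scipy, OpenCV 4.12 (cv2) and the standard library are available. Lean on these libraries where they do the work, as an engineer would, in place of code of your own. Each camera call takes 0.05 s, during which the arm holds its last target. There are 200 camera calls.

TASK

Take the two headband frames off the leaning stand and hang them over the steel bar of the rail, ready to be dressed with flowers: the wide frame in the bay nearer the robot and the narrow frame in the bay farther away. Each should hang straight down and freely with its legs on either side of the bar and its crown resting on the bar between the two wooden collars of its bay; leave the other things on the table where they are.

Things in the scene. Friction and masses are not known exactly. Their poses are not given: they have to be found in the camera images.
- wide_frame: Wider headband frame, white plastic strip 24 x 5 mm bent to an upside-down U: 120 mm wide inside, 130 outside; 0.06-0.13 kg. Origin: underside of the crown, its mid (rests on the bar). z: out of the crown, legs end at z -90; y: leg to leg; x: across the strip. Starts on the stand, left or right half, z leaning 35 deg toward the robot.
- narrow_frame: Narrower headband frame, white plastic strip 24 x 5 mm bent to an upside-down U: 84 mm wide inside, 94 outside; 0.06-0.13 kg. Origin: underside of the crown, its mid (rests on the bar). z: out of the crown, legs end at z -90; y: leg to leg; x: across the strip. Starts on the stand, left or right half, z leaning 35 deg toward the robot.
- wide_block (a point): Centre of the cork block on the wide frame's crown, the place to grip: 30 mm along y, 24 along x, 40 along z, 25 mm above the frame's origin (block from z +5 to +45); axes as the frame's. Grip across the 30 mm, approaching along the frame's -z, fingertips not past the crown.
- narrow_block (a point): Centre of the cork block on the narrow frame's crown, the place to grip: 30 mm along y, 24 along x, 40 along z, 25 mm above the frame's origin (block from z +5 to +45); axes as the frame's. Grip across the 30 mm, approaching along the frame's -z, fingertips not past the crown.
- lean_stand: Fixed wooden stand, 170 x 360 x 270 mm (x, y, z). Origin on the table; z up, +x away from the robot. Its board faces away from the robot, 35 deg off vertical: up the board is (-0.574, 0, 0.819). The frames lie on it, crowns past its upper end, leg tips on a lip 20 mm deep, centred near y = +80 and -80. Posts at y = +-169, x = 36 mm.
- header (a point): Middle of the lower edge of the stand's upright header board, on its robot-side face, 20 mm ahead of the stand's origin, 185 mm up; the board spans the stand's width and rises 85 mm. It bars an upright gripper: grip and withdraw leaning about 35 deg, along the frame's own z. Once 150 mm out, the frame is clear of the stand.
- rail: Fixed rail: smooth steel bar 14 mm thick along own x (away from the robot), axis 125 mm up, between posts at x = +-115 mm no higher than 128 mm, on a wooden base 260 x 100 x 12 mm. Wooden collars, 24 mm across and 8 wide, at x = -70, 0, +70 mm bound two bays 62 mm long. Origin on the table under the middle collar; z up.
- bay_near (a point): Top of the bar (132 mm above the table) at the middle of the bay nearer the robot; axes as the rail's.
- bay_far (a point): Top of the bar (132 mm above the table) at the middle of the bay farther from the robot; axes as the rail's.
- duck: Bystander: small yellow bath duck, loose on the table, origin under its centre. Leave it where it is.
- stem_tape: Bystander: green roll of stem tape, loose on the table, origin under its centre. Leave it where it is.
- pot_small: Bystander: smallest clay pot, 49 mm wide, loose on the table, origin under its centre. Leave it where it is.

How it is judged:
By the outcome, as a careful person would: the job done as asked, in the order asked, and still so for the second after the job is handed in, with the robot touching nothing.
It also fails if it takes over 64 s, if anything falls off the work surface, if the arm or the gripper's body presses on something with over 40 N, if the wrist force passes 120 N, or if a joint passes its speed limit or range.

## Working session

There is one attempt and no reset: what is moved stays moved. The work goes in short steps, Python scripts to look and compute and a tool call to move; the robot and the scene stay as the last step left them, time stands still between calls to the robot, and variables do not carry over. Pictures are saved under pics/ and viewed, at most 10 in all, crops included, and the job is handed in when it is done.

Besides the shell and the picture viewer there is one more tool, called as a command line: name --argument value ..., lists and objects as JSON in quotes. play_rows: Moves the arm, as the interface text tells. Its arguments: {"type":"object","properties":{"moves":{"type":"array"},"claw":{"type":"number"},"squeeze":{"type":"number"}},"required":["moves"]}

```bash
mkdir -p pics; cat > h.py <<'E'
import numpy as np, cv2
from scipy.spatial.transform import Rotation as R
from plant import monitor, optics, job
def world(cam,p):
    c=optics.camera_info(cam); return np.array(c["rotation"])@np.array(p)+np.array(c["eye"])
def find(cam,n,f="pinpoint"):
    return [(np.round(world(cam,d["position"])).tolist(),round(d["conf"],2)) for d in getattr(optics,f)(cam,n)[:2]]
def cloud(cam,depth):
    c=optics.camera_info(cam);K=np.array(c["K"]);v,u=np.indices(depth.shape)
    P=np.stack([(u-K[0,2])/K[0,0]*depth,(v-K[1,2])/K[1,1]*depth,depth],-1)
    return P@np.array(c["rotation"]).T+np.array(c["eye"])
E
python3 - <<'E'
from h import *
for c in("scene","top"):
    im,d=optics.grab_frame(c);cv2.imwrite(f"pics/{c}0.png",im[:,:,::-1]);np.save(f"{c}0.npy",d)
    i=optics.camera_info(c);print(c,i["eye"],np.round(i["rotation"],3).tolist())
    for n in "wide_frame narrow_frame wide_block narrow_block lean_stand header rail bay_near bay_far duck stem_tape pot_small".split():print(n,find(c,n))
s=monitor.observe();print(s)
E
```

```text
scene [-124.64677791 -342.22930933  947.24263155] [-2.157, 1.281, -0.483]
wide_frame [([-1097.0, -1315.0, -25.0], 0.72)]
narrow_frame [([-901.0, -1119.0, 171.0], 0.54)]
wide_block [([-1082.0, -1300.0, -10.0], 0.75)]
narrow_block [([-883.0, -1100.0, 189.0], 0.9)]
lean_stand [([-920.0, -1138.0, 152.0], 0.95)]
header [([-1035.0, -1253.0, 37.0], 0.6)]
rail [([-460.0, -677.0, 612.0], 0.61), ([-1101.0, -1319.0, -29.0], 0.42)]
bay_near [([-457.0, -675.0, 614.0], 0.91)]
bay_far [([-608.0, -825.0, 464.0], 0.82)]
duck [([-439.0, -656.0, 633.0], 0.53)]
stem_tape [([-495.0, -713.0, 577.0], 0.61)]
pot_small [([-578.0, -795.0, 494.0], 0.85)]
top [ 403.10975999  -25.85735493 1141.21662497] [-2.163, 2.175, -0.1]
wide_frame [([-372.0, -801.0, 366.0], 0.8)]
narrow_frame [([-33.0, -462.0, 705.0], 0.6), ([560.0, 131.0, 1298.0], 0.4)]
wide_block [([-341.0, -770.0, 397.0], 0.73)]
narrow_block [([13.0, -415.0, 752.0], 0.71)]
lean_stand [([-159.0, -588.0, 579.0], 0.66)]
header [([-202.0, -631.0, 536.0], 0.56)]
rail [([662.0, 233.0, 1400.0], 0.97)]
bay_near [([742.0, 313.0, 1480.0], 0.69)]
bay_far [([560.0, 
[... 227 characters left out ...]
': array([-1.17346704,  0.61487177, -0.0126079 ,  1.42340676,  0.00810277,
        1.10339513, -0.04040823]), 'joint_velocities': array([ 0.00072961, -0.00151372,  0.00010471, -0.00023789,  0.00074384,
        0.00033582,  0.00030219]), 'joint_torque': array([-2.15037876e-04, -4.69109774e+01,  2.58997623e-01, -1.71332502e+01,
        1.00353934e-02,  1.91452338e-03, -3.12324353e-06]), 'tool_pos': array([267.27820493, 592.47252933, 231.31328864]), 'orientation': array([-6.60704332e-01, -3.07128620e+00,  3.62352043e-05]), 'wrist_force': array([ 0.33184849,  0.68422147, -0.23098686]), 'ft_torque': array([-0.05307672,  0.04860427,  0.00371211]), 'finger_force': 0.0, 'opening': 85.52154912614402}
```

Rotation is a rotation vector; fix that and rerun, with pictures.

```bash
sed -i 's/np.array(c\["rotation"\])/R.from_rotvec(c["rotation"]).as_matrix()/' h.py
python3 - <<'E'
from h import *
for c in("scene","top"):
    im,d=optics.grab_frame(c)
    for n in "wide_frame narrow_frame wide_block narrow_block lean_stand header rail bay_near bay_far duck stem_tape pot_small".split():print(c,n,find(c,n))
E
```

```text
scene wide_frame [([559.0, -266.0, 107.0], 0.87)]
scene narrow_frame [([565.0, -108.0, 115.0], 0.67)]
scene wide_block [([545.0, -272.0, 128.0], 0.72)]
scene narrow_block [([548.0, -105.0, 130.0], 0.52), ([351.0, -248.0, -4.0], 0.43)]
scene lean_stand [([545.0, -189.0, 2.0], 0.66)]
scene header [([559.0, -188.0, 183.0], 0.77)]
scene rail [([582.0, 226.0, 5.0], 0.8)]
scene bay_near [([550.0, 230.0, 132.0], 0.71), ([561.0, -190.0, 186.0], 0.64)]
scene bay_far [([618.0, 221.0, 131.0], 0.8)]
scene duck [([453.0, 22.0, 5.0], 0.48)]
scene stem_tape [([402.0, -96.0, -1.0], 0.52)]
scene pot_small [([352.0, -249.0, -2.0], 0.81), ([546.0, -192.0, -0.0], 0.49)]
top wide_frame [([561.0, -273.0, 112.0], 0.89)]
top narrow_frame [([570.0, -106.0, 113.0], 0.64), ([546.0, -192.0, 0.0], 0.49)]
top wide_block [([546.0, -272.0, 130.0], 0.98)]
top narrow_block [([551.0, -107.0, 130.0], 0.59), ([558.0, -271.0, 114.0], 0.43)]
top lean_stand [([550.0, -193.0, -3.0], 0.77), ([559.0, -270.0, 115.0], 0.43)]
top header [([565.0, -190.0, 184.0], 0.66)]
top rail [([585.0, 220.0, 3.0], 0.74)]
top bay_near [([551.0, 230.0, 133.0], 0.9)]
top bay_far [([618.0, 215.0, 136.0], 0.96)]
top duck [([454.0, 16.0, 2.0], 0.55)]
top stem_tape [([401.0, -98.0, 1.0], 0.73)]
top pot_small [([353.0, -248.0, 1.0], 0.76)]
```

View pics/scene0.png

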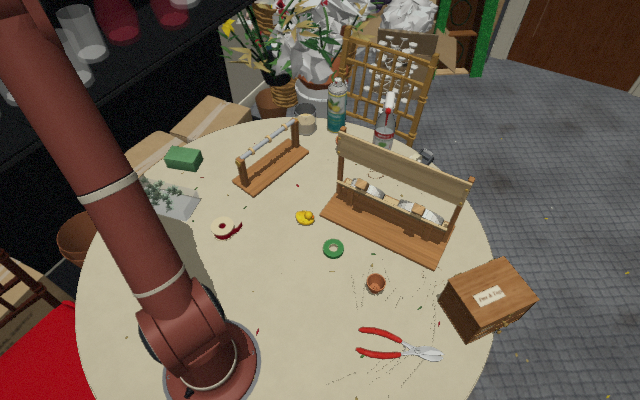

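View pics/top0.png

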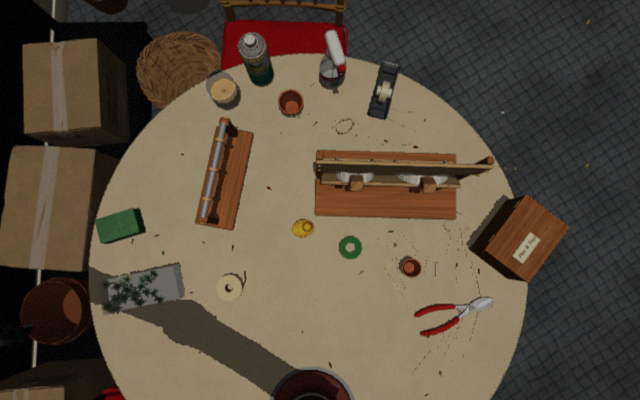

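```bash
python3 - <<'E'
from h import *
for c in("top","scene"):
    d=np.load(f"{c}0.npy");P=cloud(c,d);im=cv2.imread(f"pics/{c}0.png");hsv=cv2.cvtColor(im,cv2.COLOR_BGR2HSV)
    m=(d>0)&(P[...,2]>126)&(P[...,2]<136)&(abs(P[...,0]-584)<100)&(abs(P[...,1]-224)<40)
    q=P[m];f=np.polyfit(q[:,0],q[:,1],1);r=q[:,1]-np.polyval(f,q[:,0]);g=abs(r)<8
    f=np.polyfit(q[g,0],q[g,1],1);print(c,"bar",f,np.degrees(np.arctan(f[0])),np.polyval(f,[551,618]),np.percentile(q[:,2],[50,90]),len(q))
    t=P[(d>0)&(P[...,2]>137)&(P[...,2]<150)&(abs(P[...,0]-584)<100)&(abs(P[...,1]-224)<40)]
    h=P[(d>0)&(P[...,2]>262)&(P[...,2]<275)&(abs(P[...,0]-570)<40)&(abs(P[...,1]+190)<200)]
    if len(h): fh=np.polyfit(h[:,1],h[:,0],1);print("header yaw",np.degrees(np.arctan(-fh[0])),np.polyval(fh,-190),np.percentile(h[:,1],[1,99]))
    T=P@np.array([[.819,0,.574],[0,1,0],[-.574,0,.819]]).T  # frame axes coords
    for n,y in(("n",-106),("w",-272)):
        o=np.array([547,y,130])@np.array([[.819,0,.574],[0,1,0],[-.574,0,.819]]).T
        D=T-o;k=(d>0)&(abs(D[...,1])<40)&(abs(D[...,0])<30)&(D[...,2]>0)&(D[...,2]<30)
        q=D[k];print(n,len(q),np.round(np.percentile(q,[2,10,50,90,98],axis=0),0).tolist())
im=cv2.imread("pics/top0.png")[140:225,310:500];cv2.imwrite("pics/c1.png",cv2.resize(im,None,fx=4,fy=4,interpolation=cv2.INTER_CUBIC))
E
```

```text
top bar [-2.05575859e-01  3.40193639e+02] -11.616786242527503 [226.92134099 213.14775846] [131.27360569 134.1071207 ] 510
header yaw -1.988967287179916 567.6350740804216 [-364.81840642  -17.37313308]
n 170 [[-8.0, -15.0, 3.0], [-4.0, -13.0, 8.0], [8.0, -1.0, 18.0], [15.0, 12.0, 21.0], [16.0, 14.0, 22.0]]
w 196 [[-13.0, -13.0, 1.0], [-10.0, -10.0, 5.0], [3.0, 3.0, 21.0], [10.0, 15.0, 24.0], [11.0, 16.0, 26.0]]
scene bar [-2.02425631e-01  3.38432851e+02] -11.443503028343537 [226.89632847 213.33381118] [130.89940036 134.13001774] 240
header yaw -1.95012948406401 565.1658361199129 [-364.69113403  -18.92120437]
n 109 [[-9.0, -14.0, 3.0], [-8.0, -13.0, 13.0], [2.0, -1.0, 18.0], [12.0, 12.0, 21.0], [14.0, 14.0, 23.0]]
w 120 [[-15.0, -12.0, 6.0], [-13.0, -10.0, 19.0], [-3.0, 2.0, 22.0], [7.0, 14.0, 25.0], [9.0, 17.0, 26.0]]
```

View pics/c1.png

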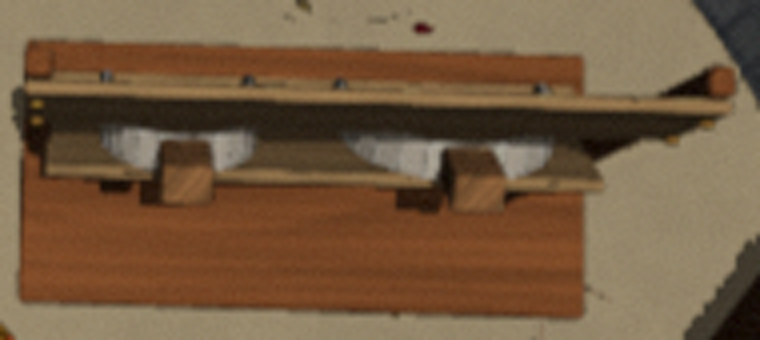

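```bash
cat >> h.py <<'E'
def grip_R(lean,yaw):  # tool z = down, leaned forward by lean deg; tool y = world +y turned by yaw
    l=np.radians(lean);z=np.array([np.sin(l),0,-np.cos(l)]);y=np.array([0,1.,0])
    return R.from_euler("z",yaw,degrees=True)*R.from_matrix(np.stack([np.cross(y,z),y,z],1))
def plan(segs,start=None):
    """segs: (pos,R,rows). Prints one constant row per segment."""
    if start is None:
        s=monitor.observe();start=(s["tool_pos"],R.from_rotvec(s["orientation"]))
    p,r=start
    for q,r1,n in segs:
        a=(r.inv()*r1).as_rotvec()/n;a10=np.round(a*10,2)
        A=R.from_rotvec(a10/10).as_matrix();S=sum(np.linalg.matrix_power(A,k) for k in range(n))
        t=np.linalg.solve(S,r.inv().apply(np.array(q)-p))/300;t=np.round(t,4)
        path=[]
        for k in range(n):p=p+r.apply(t*300);r=r*R.from_rotvec(a10/10);path.append(p)
        print(n,"rows t",t.tolist(),"a",a10.tolist(),"|mm|",round(np.linalg.norm(t)*300,1),"mid",np.round(path[n//2]).tolist(),"end",np.round(p,1).tolist())
    return p,r
W=np.array([542.5,-270,133]);N=np.array([548.3,-106.5,133.4])
G=grip_R(35,-2);zf=-G.as_matrix()[:,2]
E
python3 - <<'E'
from h import *
d=grip_R(0,-2)
plan([([500,150,340],grip_R(0,10),16),(W+130*zf+[0,0,10],G,14),(W+70*zf,G,3),(W-16*zf,G,5)])
E
```

```text
16 rows t [-0.0623, -0.0854, -0.0226] a [-0.0, -0.0, -0.37] |mm| 32.4 mid [366.0, 326.0, 292.0] end [500.0, 149.9, 339.8]
14 rows t [0.0209, -0.0983, 0.0175] a [0.04, -0.43, 0.14] |mm| 30.6 mid [485.0, -90.0, 293.0] end [468.1, -267.5, 249.6]
3 rows t [0.0062, -0.0001, 0.0758] a [0.02, -0.02, -0.0] |mm| 22.8 mid [491.0, -268.0, 210.0] end [502.4, -268.6, 190.3]
5 rows t [-0.0001, 0.0, 0.0573] a [-0.0, -0.0, -0.0] |mm| 17.2 mid [532.0, -270.0, 148.0] end [551.7, -270.3, 119.9]
```

play_rows --moves '[{"tx": -0.0623,"ty": -0.0854,"tz": -0.0226,"az": -0.37},{"tx": -0.0623,"ty": -0.0854,"tz": -0.0226,"az": -0.37},{"tx": -0.0623,"ty": -0.0854,"tz": -0.0226,"az": -0.37},{"tx": -0.0623,"ty": -0.0854,"tz": -0.0226,"az": -0.37},{"tx": -0.0623,"ty": -0.0854,"tz": -0.0226,"az": -0.37},{"tx": -0.0623,"ty": -0.0854,"tz": -0.0226,"az": -0.37},{"tx": -0.0623,"ty": -0.0854,"tz": -0.0226,"az": -0.37},{"tx": -0.0623,"ty": -0.0854,"tz": -0.0226,"az": -0.37}]' --claw 1

```text
invalid input at $.moves[0]: expected keys tx, ty, tz, ax, ay, az
```

play_rows --moves '[{"tx": -0.0623,"ty": -0.0854,"tz": -0.0226,"az": -0.37},{"tx": -0.0623,"ty": -0.0854,"tz": -0.0226,"az": -0.37},{"tx": -0.0623,"ty": -0.0854,"tz": -0.0226,"az": -0.37},{"tx": -0.0623,"ty": -0.0854,"tz": -0.0226,"az": -0.37},{"tx": -0.0623,"ty": -0.0854,"tz": -0.0226,"az": -0.37},{"tx": -0.0623,"ty": -0.0854,"tz": -0.0226,"az": -0.37},{"tx": -0.0623,"ty": -0.0854,"tz": -0.0226,"az": -0.37},{"tx": -0.0623,"ty": -0.0854,"tz": -0.0226,"az": -0.37}]'

```text
invalid input at $.moves[0]: expected keys tx, ty, tz, ax, ay, az
```

play_rows --moves '[{"tx": -0.0623,"ty": -0.0854,"tz": -0.0226,"ax": 0,"ay": 0,"az": -0.37},{"tx": -0.0623,"ty": -0.0854,"tz": -0.0226,"ax": 0,"ay": 0,"az": -0.37},{"tx": -0.0623,"ty": -0.0854,"tz": -0.0226,"ax": 0,"ay": 0,"az": -0.37},{"tx": -0.0623,"ty": -0.0854,"tz": -0.0226,"ax": 0,"ay": 0,"az": -0.37},{"tx": -0.0623,"ty": -0.0854,"tz": -0.0226,"ax": 0,"ay": 0,"az": -0.37},{"tx": -0.0623,"ty": -0.0854,"tz": -0.0226,"ax": 0,"ay": 0,"az": -0.37},{"tx": -0.0623,"ty": -0.0854,"tz": -0.0226,"ax": 0,"ay": 0,"az": -0.37},{"tx": -0.0623,"ty": -0.0854,"tz": -0.0226,"ax": 0,"ay": 0,"az": -0.37}]' --claw 1

```text
time: 3.27
tool_pos: [350.8, 352.3, 286.2]
orientation: [0.197, 3.135, 0.0]
wrist_force: [0.5, -0.2, -0.2]
opening: 85.6
finger_force: 0.0
```

play_rows --moves '[{"tx": -0.0623,"ty": -0.0854,"tz": -0.0226,"ax": 0,"ay": 0,"az": -0.37},{"tx": -0.0623,"ty": -0.0854,"tz": -0.0226,"ax": 0,"ay": 0,"az": -0.37},{"tx": -0.0623,"ty": -0.0854,"tz": -0.0226,"ax": 0,"ay": 0,"az": -0.37},{"tx": -0.0623,"ty": -0.0854,"tz": -0.0226,"ax": 0,"ay": 0,"az": -0.37},{"tx": -0.0623,"ty": -0.0854,"tz": -0.0226,"ax": 0,"ay": 0,"az": -0.37},{"tx": -0.0623,"ty": -0.0854,"tz": -0.0226,"ax": 0,"ay": 0,"az": -0.37},{"tx": -0.0623,"ty": -0.0854,"tz": -0.0226,"ax": 0,"ay": 0,"az": -0.37},{"tx": -0.0623,"ty": -0.0854,"tz": -0.0226,"ax": 0,"ay": 0,"az": -0.37}]'

```text
time: 3.93
tool_pos: [500.6, 148.3, 340.5]
orientation: [-0.266, 3.13, 0.0]
wrist_force: [0.2, -0.2, -0.3]
opening: 85.5
finger_force: 0.0
```

play_rows --moves '[{"tx": 0.0209,"ty": -0.0983,"tz": 0.0175,"ax": 0.04,"ay": -0.43,"az": 0.14},{"tx": 0.0209,"ty": -0.0983,"tz": 0.0175,"ax": 0.04,"ay": -0.43,"az": 0.14},{"tx": 0.0209,"ty": -0.0983,"tz": 0.0175,"ax": 0.04,"ay": -0.43,"az": 0.14},{"tx": 0.0209,"ty": -0.0983,"tz": 0.0175,"ax": 0.04,"ay": -0.43,"az": 0.14},{"tx": 0.0209,"ty": -0.0983,"tz": 0.0175,"ax": 0.04,"ay": -0.43,"az": 0.14},{"tx": 0.0209,"ty": -0.0983,"tz": 0.0175,"ax": 0.04,"ay": -0.43,"az": 0.14},{"tx": 0.0209,"ty": -0.0983,"tz": 0.0175,"ax": 0.04,"ay": -0.43,"az": 0.14}]'

```text
time: 4.52
tool_pos: [487.3, -61.6, 299.9]
orientation: [-0.098, 2.834, -0.005]
wrist_force: [0.8, 0.0, -0.4]
opening: 85.1
finger_force: 0.0
```

play_rows --moves '[{"tx": 0.0209,"ty": -0.0983,"tz": 0.0175,"ax": 0.04,"ay": -0.43,"az": 0.14},{"tx": 0.0209,"ty": -0.0983,"tz": 0.0175,"ax": 0.04,"ay": -0.43,"az": 0.14},{"tx": 0.0209,"ty": -0.0983,"tz": 0.0175,"ax": 0.04,"ay": -0.43,"az": 0.14},{"tx": 0.0209,"ty": -0.0983,"tz": 0.0175,"ax": 0.04,"ay": -0.43,"az": 0.14},{"tx": 0.0209,"ty": -0.0983,"tz": 0.0175,"ax": 0.04,"ay": -0.43,"az": 0.14},{"tx": 0.0209,"ty": -0.0983,"tz": 0.0175,"ax": 0.04,"ay": -0.43,"az": 0.14},{"tx": 0.0209,"ty": -0.0983,"tz": 0.0175,"ax": 0.04,"ay": -0.43,"az": 0.14},{"tx": 0,"ty": 0,"tz": 0,"ax": 0,"ay": 0,"az": 0}]'

```text
time: 5.18
tool_pos: [466.6, -255.2, 251.8]
orientation: [0.05, 2.572, -0.01]
wrist_force: [-1.0, -1.5, 0.6]
opening: 85.0
finger_force: 0.0
```

```bash
python3 - <<'E'
from h import *
s=monitor.observe();print(np.round(s["q"],2),s["tool_pos"],np.degrees((R.from_rotvec(s["orientation"]).inv()*G).as_rotvec()))
plan([(W+60*zf,G,4),(W-16*zf,G,6)])
im,d=optics.grab_frame("scene");cv2.imwrite("pics/s1.png",cv2.resize(im[100:300,260:560,::-1],None,fx=2.6,fy=2.6))
E
```

```text
[ 0.84  0.27 -0.26  2.14 -0.76  0.33  2.81] [ 466.64888102 -255.16595184  251.75649687] [ 0.0416612  -2.40490794 -0.26231786]
4 rows t [0.0028, -0.0102, 0.0676] a [0.0, -0.1, -0.01] |mm| 20.5 mid [497.0, -265.0, 199.0] end [508.1, -268.8, 182.2]
6 rows t [-0.0001, -0.0, 0.0423] a [0.0, -0.0, -0.0] |mm| 12.7 mid [537.0, -270.0, 141.0] end [551.8, -270.3, 119.8]
```

View pics/s1.png

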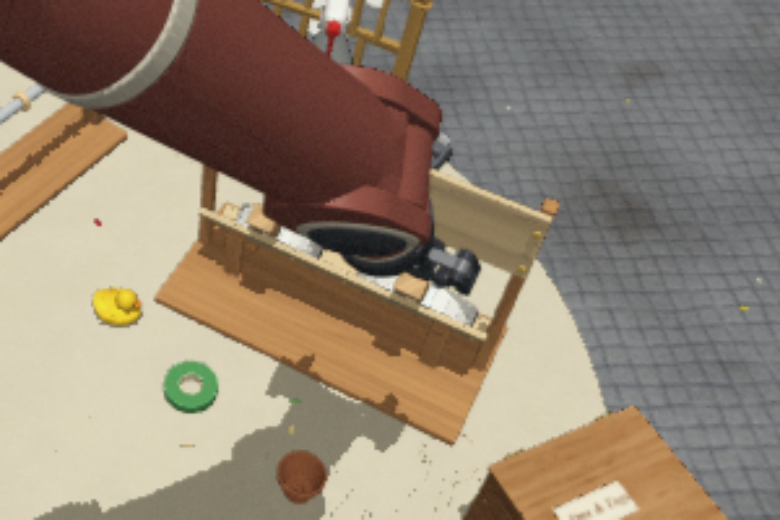

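play_rows --moves '[{"tx": 0,"ty": 0,"tz": -0.02,"ax": 0,"ay": 0,"az": 1},{"tx": 0,"ty": 0,"tz": -0.02,"ax": 0,"ay": 0,"az": 1},{"tx": 0,"ty": 0,"tz": 0,"ax": 0,"ay": 0,"az": 1},{"tx": 0,"ty": 0,"tz": 0,"ax": 0,"ay": 0,"az": 1},{"tx": 0,"ty": 0,"tz": 0,"ax": 0,"ay": 0,"az": 1},{"tx": 0,"ty": 0,"tz": 0,"ax": 0,"ay": 0,"az": 1},{"tx": 0,"ty": 0,"tz": 0,"ax": 0,"ay": 0,"az": 1},{"tx": 0,"ty": 0,"tz": 0,"ax": 0,"ay": 0,"az": 1},{"tx": 0,"ty": 0,"tz": 0,"ax": 0,"ay": 0,"az": 1},{"tx": 0,"ty": 0,"tz": 0,"ax": 0,"ay": 0,"az": 1}]'

```text
time: 6.07
tool_pos: [466.0, -243.3, 264.2]
orientation: [1.277, 2.283, 0.367]
wrist_force: [-0.3, 0.3, 0.2]
opening: 85.4
finger_force: 0.0
```

play_rows --moves '[{"tx": 0,"ty": 0,"tz": 0,"ax": 0,"ay": 0,"az": 1},{"tx": 0,"ty": 0,"tz": 0,"ax": 0,"ay": 0,"az": 1},{"tx": 0,"ty": 0,"tz": 0,"ax": 0,"ay": 0,"az": 1},{"tx": 0,"ty": 0,"tz": 0,"ax": 0,"ay": 0,"az": 1},{"tx": 0,"ty": 0,"tz": 0,"ax": 0,"ay": 0,"az": 1},{"tx": 0,"ty": 0,"tz": 0,"ax": 0,"ay": 0,"az": 1},{"tx": 0,"ty": 0,"tz": 0,"ax": 0,"ay": 0,"az": 1},{"tx": 0,"ty": 0,"tz": 0,"ax": 0,"ay": 0,"az": 1},{"tx": 0,"ty": 0,"tz": 0,"ax": 0,"ay": 0,"az": 1},{"tx": 0,"ty": 0,"tz": 0,"ax": 0,"ay": 0,"az": 1}]'

```text
time: 6.9
tool_pos: [466.1, -243.3, 264.3]
orientation: [2.331, 1.464, 0.68]
wrist_force: [-0.5, 0.2, -0.7]
opening: 85.2
finger_force: 0.0
```

play_rows --moves '[{"tx": 0,"ty": 0,"tz": 0,"ax": 0,"ay": 0,"az": 1},{"tx": 0,"ty": 0,"tz": 0,"ax": 0,"ay": 0,"az": 1},{"tx": 0,"ty": 0,"tz": 0,"ax": 0,"ay": 0,"az": 1},{"tx": 0,"ty": 0,"tz": 0,"ax": 0,"ay": 0,"az": 1},{"tx": 0,"ty": 0,"tz": 0,"ax": 0,"ay": 0,"az": 1},{"tx": 0,"ty": 0,"tz": 0,"ax": 0,"ay": 0,"az": 1},{"tx": 0,"ty": 0,"tz": 0,"ax": 0,"ay": 0,"az": 1},{"tx": 0,"ty": 0,"tz": 0,"ax": 0,"ay": 0,"az": 1},{"tx": 0,"ty": 0,"tz": 0,"ax": 0,"ay": 0,"az": 1},{"tx": 0,"ty": 0,"tz": 0,"ax": 0,"ay": 0,"az": 1}]'

```text
time: 7.73
tool_pos: [466.1, -243.2, 264.4]
orientation: [2.971, 0.181, 0.872]
wrist_force: [0.6, 0.4, -0.5]
opening: 85.0
finger_force: 0.0
```

```bash
sed -i 's/^    return R.from_euler.*/    return R.from_euler("z",yaw,degrees=True)*R.from_matrix(np.stack([-np.cross(y,z),-y,z],1))/' h.py; python3 - <<'E'
from h import *
s=monitor.observe();print(s["time"],np.round(s["q"],2),s["tool_pos"],np.degrees((R.from_rotvec(s["orientation"]).inv()*G).as_rotvec()))
plan([(W+60*zf,G,5),(W-16*zf,G,6)])
E
```

```text
7.7333 [ 0.3   0.25  0.4   2.15 -1.03  0.51  0.08] [ 466.09644626 -243.24702319  264.35665517] [-0.94428547  2.21008377  8.72590744]
5 rows t [-0.0081, 0.0159, 0.0613] a [-0.03, 0.08, 0.3] |mm| 19.2 mid [491.0, -259.0, 215.0] end [508.1, -268.7, 182.2]
6 rows t [-0.0001, 0.0001, 0.0422] a [-0.0, -0.0, 0.0] |mm| 12.7 mid [537.0, -270.0, 141.0] end [551.6, -270.3, 119.9]
```

play_rows --moves '[{"tx": -0.0081,"ty": 0.0159,"tz": 0.0613,"ax": -0.03,"ay": 0.08,"az": 0.3},{"tx": -0.0081,"ty": 0.0159,"tz": 0.0613,"ax": -0.03,"ay": 0.08,"az": 0.3},{"tx": -0.0081,"ty": 0.0159,"tz": 0.0613,"ax": -0.03,"ay": 0.08,"az": 0.3},{"tx": -0.0081,"ty": 0.0159,"tz": 0.0613,"ax": -0.03,"ay": 0.08,"az": 0.3},{"tx": -0.0081,"ty": 0.0159,"tz": 0.0613,"ax": -0.03,"ay": 0.08,"az": 0.3},{"tx": 0,"ty": 0,"tz": 0,"ax": 0,"ay": 0,"az": 0}]'

```text
time: 8.23
tool_pos: [498.8, -263.8, 191.6]
orientation: [2.993, 0.008, 0.913]
wrist_force: [0.2, 0.2, 0.3]
opening: 85.2
finger_force: 0.0
```

```bash
python3 - <<'E'
from h import *
s=monitor.observe();print(s["time"],np.round(s["q"],2),s["tool_pos"],np.degrees((R.from_rotvec(s["orientation"]).inv()*G).as_rotvec()))
plan([(W-16*zf,G,6)])
E
```

```text
8.2333 [ 0.7   0.41 -0.11  2.16 -1.36  0.28  0.32] [ 498.80258789 -263.7790786   191.61592958] [-0.514832    1.06663396  2.14673303]
6 rows t [0.0018, 0.003, 0.0495] a [-0.01, 0.03, 0.06] |mm| 14.9 mid [534.0, -268.0, 144.0] end [551.7, -270.4, 119.9]
```

play_rows --moves '[{"tx": 0.0018,"ty": 0.003,"tz": 0.0495,"ax": -0.01,"ay": 0.03,"az": 0.06},{"tx": 0.0018,"ty": 0.003,"tz": 0.0495,"ax": -0.01,"ay": 0.03,"az": 0.06},{"tx": 0.0018,"ty": 0.003,"tz": 0.0495,"ax": -0.01,"ay": 0.03,"az": 0.06},{"tx": 0,"ty": 0,"tz": 0,"ax": 0,"ay": 0,"az": 0}]'

```text
time: 8.57
tool_pos: [523.0, -269.4, 158.4]
orientation: [2.994, -0.019, 0.916]
wrist_force: [-0.3, -0.2, 0.4]
opening: 85.1
finger_force: 0.0
```

```bash
python3 - <<'E'
from h import *
s=monitor.observe();print(s["time"],np.round(s["q"],2),s["tool_pos"],np.degrees((R.from_rotvec(s["orientation"]).inv()*G).as_rotvec()))
plan([(W-16*zf,G,4)])
E
```

```text
8.5667 [ 0.98  0.55 -0.55  2.13 -1.36  0.02  0.34] [ 523.02777169 -269.37087095  158.41590925] [-0.34817602  0.96478978  1.18138121]
4 rows t [0.0016, 0.0001, 0.04] a [-0.02, 0.04, 0.05] |mm| 12.0 mid [544.0, -270.0, 129.0] end [551.7, -270.3, 119.9]
```

```bash
cat > kin.py <<'E'
from h import *
import itertools
from scipy.optimize import least_squares
S=[([-1.17346704,.61487177,-.0126079,1.42340676,.00810277,1.10339513,-.04040823],[267.278,592.473,231.313],[-.660704,-3.071286,0]),
([.84,.27,-.26,2.14,-.76,.33,2.81],[466.65,-255.17,251.76],[.05,2.572,-.01]),
([.3,.25,.4,2.15,-1.03,.51,.08],[466.1,-243.25,264.36],[2.971,.181,.872]),
([.7,.41,-.11,2.16,-1.36,.28,.32],[498.8,-263.78,191.6],[2.993,.008,.913])]
s=monitor.observe();S.append((list(s["q"]),list(s["tool_pos"]),list(s["orientation"])))
def fk(q,sg,L,o7=0):
    r=R.identity();p=np.array([0,0,L[0]])
    for i in range(7):
        r=r*R.from_euler("y" if i%2 else "z",sg[i]*q[i])
        if i in(1,3,6):p=p+r.apply([L[4+i//2] if i<6 else 0,0,L[1+i//2] if i<6 else L[3]])
    return p,r*R.from_euler("z",o7)
if __name__=="__main__":
    best=[]
    for sg in itertools.product([1,-1],repeat=7):
        rs=[fk(q,sg,[0]*8)[1].inv()*R.from_rotvec(o) for q,_,o in S]
        best.append((sum((r*rs[0].inv()).magnitude() for r in rs),sg,rs[0].as_euler("xyz").round(3)))
    best.sort(key=lambda b:b[0])
    for b in best[:3]:print(b)
    sg=best[0][1]
    f=least_squares(lambda L:np.concatenate([fk(q,sg,L)[0]-p for q,p,_ in S]),[300,400,400,250,0,0,0,0])
    print(np.round(f.x,1),np.round(f.fun,1))
E
python3 kin.py
```

```text
(0.01868919578909304, (-1, 1, -1, 1, -1, 1, -1), array([-0.   ,  0.   ,  1.571]))
(2.3147945587674714, (-1, 1, -1, 1, -1, 1, 1), array([-0.   ,  0.   ,  1.652]))
(2.4260754394645665, (1, 1, 1, 1, 1, 1, -1), array([ 0.   , -0.   , -0.804]))
[211.2 524.6 359.8 250.2  19.8 -25.5   0.    0. ] [-19.3   9.9   7.4   2.1  -0.4   1.8   2.   10.5  -2.4   2.1   2.2  -1.9
  -3.8  -0.8  -5. ]
```

```bash
cat > kin2.py <<'E'
from kin import *
sg=(-1,1,-1,1,-1,1,-1)
def frames(q):
    r=R.identity();o=[r]
    for i in range(7):
        r=r*R.from_euler("y" if i%2 else "z",sg[i]*q[i]);o.append(r)
    return o
def jac(q):
    F=frames(q);ex=lambda r:r.as_matrix()
    return np.stack([ex(F[0])[:,2],ex(F[1])[:,0],ex(F[2])[:,2],ex(F[2])[:,0],ex(F[4])[:,2],ex(F[4])[:,0],ex(F[6])[:,2],ex(F[6])[:,0],],1)
A=np.concatenate([jac(q) for q,_,_ in S]);b=np.concatenate([p for _,p,_ in S])
if __name__=="__main__":
    for cols in([0,2,4,6],[0,2,4,6,7],[0,1,2,4,6],[0,2,3,4,5,6],[0,1,2,4,6,7],list(range(8))):
        L,_,rk,sv=np.linalg.lstsq(A[:,cols],b,rcond=None);print(cols,L.round(1),rk,(A[:,cols]@L-b).round(1))
E
python3 kin2.py
```

```text
[0, 2, 4, 6] [204.2 571.3 374.4 268.7] 4 [-14.7  21.4   2.2   1.4  10.7   1.7  -3.5  15.9  -2.8   2.4  10.2   0.5
   1.2   5.8  -1.6]
[0, 2, 4, 6, 7] [249.  539.7 360.7 298.1 -20.2] 5 [-18.8  12.   -2.    8.4   1.5   5.1  -1.1   4.6  -2.9  -2.4   2.5   0.3
  -5.1   0.6  -0.4]
[0, 1, 2, 4, 6] [231.3  28.  526.4 365.9 260.2] 5 [-16.8  16.3   4.9   2.5   1.8  -1.    3.9  15.2  -5.9   1.4   6.2   0.6
  -5.8   2.4   1.4]
[0, 2, 3, 4, 5, 6] [211.2 524.6  19.8 359.8 -25.5 250.2] 6 [-19.3   9.9   7.4   2.1  -0.4   1.8   2.   10.5  -2.4   2.1   2.2  -1.9
  -3.8  -0.8  -5. ]
[0, 1, 2, 4, 6, 7] [250.    4.3 535.1 360.4 294.7 -18.8] 6 [-18.8  11.9  -1.3   8.    0.8   4.4  -0.1   5.3  -3.4  -2.2   2.4   0.3
  -5.7   0.4   0. ]
[0, 1, 2, 3, 4, 5, 6, 7] [225.   -3.5 536.    3.7 356.7 -18.4 282.2 -14.8] 8 [-20.    8.8   2.9   6.3   0.8   4.2  -1.6   4.8  -2.7  -0.5   0.9  -1.3
  -3.1  -1.9  -3.1]
```

```bash
cat >> kin2.py <<'E'
    F=[frames(q) for q,_,_ in S];Y=lambda k:np.concatenate([f[k].as_matrix()[:,1] for f in F])[:,None]
    for ks in([1],[3],[5],[1,3],[1,5],[3,5],[1,3,5]):
      for cols in([0,2,4,6],[0,2,3,4,5,6],[0,2,4,6,7],[0,2,3,4,5,6,7]):
        M=np.hstack([A[:,cols]]+[Y(k) for k in ks]);L=np.linalg.lstsq(M,b,rcond=None)[0];e=M@L-b
        print(ks,cols,L.round(1),"max",abs(e).max().round(1))
E
python3 kin2.py|grep max
```

```text
[1] [0, 2, 4, 6] [245.6 554.6 371.  301.7 -20.2] max 3.8
[1] [0, 2, 3, 4, 5, 6] [231.8 559.3  -6.5 368.8  -7.5 301.4 -20.3] max 3.5
[1] [0, 2, 4, 6, 7] [244.2 555.8 371.7 301.    1.1 -20.7] max 3.6
  3.000e-01 -2.040e+01] max 3.5
[3] [0, 2, 4, 6] [257.3 544.6 374.7 300.4 -20.3] max 5.4
[3] [0, 2, 3, 4, 5, 6] [270.5 539.9   5.6 376.7   6.5 301.5 -20.7] max 4.0
[3] [0, 2, 4, 6, 7] [258.1 543.8 374.2 301.   -0.8 -19.9] max 5.3
[3] [0, 2, 3, 4, 5, 6, 7] [270.  539.    7.4 377.4   6.3 298.9   1.6 -21.1] max 3.7
[5] [0, 2, 4, 6] [218.4 582.6 367.3 294.6 -16.7] max 17.7
[5] [0, 2, 3, 4, 5, 6] [223.2 537.   18.6 352.7 -26.1 275.8 -16.3] max 12.3
[5] [0, 2, 4, 6, 7] [268.9 549.8 351.5 329.8 -21.9 -18.8] max 7.1
[5] [0, 2, 3, 4, 5, 6, 7] [245.5 553.8  -8.6 346.7 -15.  326.3 -21.3 -18.9] max 6.2
[1, 3] [0, 2, 4, 6] [252.7 549.2 372.7 302.3 -11.5  -9.6] max 2.0
[1, 3] [0, 2, 3, 4, 5, 6] [249.3 552.5  -2.4 372.6  -0.7 303.6 -12.5  -8.9] max 2.1
[1, 3] [0, 2, 4, 6, 7] [250.7 551.1 373.7 301.2   1.7 -12.1  -9.8] max 2.1
[1, 3] [0, 2, 3, 4, 5, 6, 7] [248.8 551.6  -0.6 373.3  -1.  301.    1.7 -12.5  
[... 233 characters left out ...]
x 3.7
[1, 5] [0, 2, 3, 4, 5, 6, 7] [235.4 559.9  -7.4 364.6  -8.6 308.4  -3.6 -17.2  -4.5] max 3.7
[3, 5] [0, 2, 4, 6] [ 2.573e+02  5.452e+02  3.745e+02  3.009e+02 -2.020e+01 -5.000e-01] max 5.4
 -2.080e+01  1.000e-01] max 4.0
[3, 5] [0, 2, 4, 6, 7] [259.7 544.7 372.  304.5  -2.6 -18.3  -2.2] max 5.0
[3, 5] [0, 2, 3, 4, 5, 6, 7] [272.3 536.6   9.7 381.5   8.8 294.1   4.6 -23.7   2.9] max 3.5
[1, 3, 5] [0, 2, 4, 6] [252.6 550.1 372.3 303.1 -11.5  -9.3  -0.8] max 2.0
[1, 3, 5] [0, 2, 3, 4, 5, 6] [248.2 552.8  -2.2 371.8  -1.6 303.7 -12.6  -8.3  -0.8] max 2.2
[1, 3, 5] [0, 2, 4, 6, 7] [249.9 551.  374.5 299.9   2.4 -12.3 -10.2   0.8] max 2.1
  2.400e+00 -1.240e+01 -1.000e+01  8.000e-01] max 2.1
```

```bash
cat > ik.py <<'E'
from kin2 import *
lo=np.array([-3.12,-.3,-1.34,.26,-1.36,.01,-2.84]);hi=np.array([3.12,2.06,1.32,2.42,4.5,1.98,2.84])
def fkp(q):
    F=frames(q);c=lambda k,i:F[k].as_matrix()[:,i]
    return 252.7*c(0,2)+549.2*c(2,2)+372.7*c(4,2)+302.3*c(6,2)-11.5*c(1,1)-9.6*c(3,1),F[7]*R.from_euler("z",np.pi/2)
def res(q,p,r):
    a,b=fkp(q);return np.concatenate([(a-p)/100,(b.inv()*r).as_rotvec()*2])
def iks(p,r,n=40,seed=0):
    g=np.random.default_rng(seed);out=[]
    for _ in range(n):
        q0=g.uniform(lo,hi);q0[0]=-np.arctan2(p[1],p[0])+g.uniform(-1,1)
        f=least_squares(res,np.clip(q0,lo+.01,hi-.01),bounds=(lo,hi),args=(p,r))
        if f.cost<1e-7:out.append(f.x)
    return np.array(out)
def near(p,r,q0):
    w=.02
    f=least_squares(lambda q:np.concatenate([res(q,p,r),w*(q-q0)]),np.clip(q0,lo+.001,hi-.001),bounds=(lo,hi));return f.x,np.linalg.norm(res(f.x,p,r))
Gf=G*R.from_euler("z",np.pi)
E
python3 - <<'E'
from ik import *
def rep(n,p,r):
    s=iks(p,r);print(n,len(s))
    if len(s):
        m=np.minimum(s-lo,hi-s)[:,1:].min(1);i=np.argsort(-m)[:5]
        for k in i:print("  ",s[k].round(2),m[k].round(2))
for f,g in(("-Y",G),("+Y",Gf)):
    rep(f+"W",W-16*zf,g);rep(f+"Wpre",W+110*zf,g);rep(f+"N",N-16*zf,g);rep(f+"Npre",N+110*zf,g)
    B=grip_R(0,-11.5)*(R.identity() if f=="-Y" else R.from_euler("z",np.pi))
    rep(f+"bayn",np.array([550,229,139+60]),B);rep(f+"bayf",np.array([618,215,139+60]),B)
E
```

```text
-YW 24
   [ 0.64  0.6  -0.11  2.12  4.27  0.26  0.93] 0.23
   [ 0.63  0.6  -0.1   2.12  4.28  0.26  0.91] 0.22
   [ 0.68  0.6  -0.17  2.12  4.22  0.23  0.98] 0.22
   [ 0.57  0.6  -0.01  2.12  4.33  0.31  0.85] 0.17
   [0.53 0.6  0.05 2.12 4.35 0.34 0.82] 0.15
-YWpre 15
   [ 0.88  0.35 -0.3   2.16 -1.08  0.25  0.03] 0.24
   [ 0.97  0.36 -0.41  2.16 -0.97  0.22 -0.08] 0.21
   [ 1.36  0.49 -0.99  2.15  0.74  0.18 -1.75] 0.17
   [ 0.73  0.34 -0.1   2.17 -1.21  0.32  0.15] 0.15
   [ 1.28  0.45 -0.85  2.15  0.28  0.14 -1.3 ] 0.13
-YN 14
   [ 0.66  0.63 -0.67  2.28  2.37  0.39  2.57] 0.14
   [ 0.58  0.6  -0.55  2.28  2.53  0.34  2.39] 0.14
   [ 0.52  0.58 -0.45  2.28  2.68  0.32  2.23] 0.14
   [ 0.5   0.57 -0.42  2.28  2.73  0.31  2.18] 0.14
   [ 0.44  0.56 -0.33  2.28  2.88  0.3   2.02] 0.14
-YNpre 18
   [ 0.34  0.24 -0.12  2.34  4.29  0.09  0.6 ] 0.08
   [ 0.26  0.24 -0.03  2.34  4.37  0.12  0.52] 0.08
   [ 0.43  0.24 -0.23  2.34  4.09  0.06  0.79] 0.05
   [ 0.66  0.27 -0.52  2.33  2.26  0.05  2.63] 0.04
   [ 0.62  0.26 -0.47  2.34  2.54  0.04  2.34] 0.03
-Ybayn 13
   [-0.64  0.58  0.34  
[... 1413 characters left out ...]
.23] 0.07
   [ 0.7   0.27 -0.58  2.33  2.06  0.07 -0.32] 0.06
   [ 0.69  0.27 -0.55  2.33  2.13  0.06 -0.38] 0.05
   [ 0.68  0.27 -0.55  2.33  2.15  0.06 -0.41] 0.05
+Ybayn 28
   [-0.11  0.61 -0.52  1.62  0.34  1.01  0.63] 0.8
   [-0.12  0.61 -0.51  1.62  0.33  1.    0.64] 0.8
   [-0.12  0.6  -0.5   1.62  0.33  1.    0.64] 0.8
   [-0.13  0.6  -0.49  1.62  0.33  1.    0.64] 0.8
   [-0.16  0.6  -0.44  1.62  0.29  0.99  0.67] 0.8
+Ybayf 27
   [-0.42  0.65  0.09  1.45 -0.06  1.04  1.06] 0.94
   [-0.34  0.65 -0.05  1.45  0.04  1.04  0.97] 0.94
   [-0.33  0.65 -0.07  1.45  0.05  1.04  0.96] 0.94
   [-0.32  0.65 -0.09  1.45  0.06  1.04  0.95] 0.94
   [-0.31  0.65 -0.1   1.45  0.07  1.04  0.94] 0.94
```

```bash
cat > sim.py <<'E'
from ik import *
def J(q,h=1e-5):
    f0=fkp(q);C=[]
    for i in range(7):
        d=q.copy();d[i]+=h;f=fkp(d);C.append(np.r_[(f[0]-f0[0])/h/300,(f[1]*f0[1].inv()).as_rotvec()/h])
    return np.array(C).T
def step(q,p,r,lam=.02,home=None,k=0,sub=6,vmax=.7*np.array([2.79,2.79,3.14,3.14,3.14,3.14,3.14])/12):
    q0=q.copy()
    for _ in range(sub):
        a,b=fkp(q);e=np.r_[(p-a)/300,(r*b.inv()).as_rotvec()];j=J(q)
        Ji=j.T@np.linalg.inv(j@j.T+lam**2*np.eye(6));dq=Ji@e
        if home is not None:dq+=k*(np.eye(7)-Ji@j)@(home-q)
        q=np.clip(q+dq,lo,hi);q=q0+np.clip(q-q0,-vmax,vmax)
    return q
def run(q,rows,start=None,**kw):
    p,r=start or fkp(q)
    for t,a,n in rows:
        for _ in range(n):
            p=p+r.apply(np.array(t)*300);r=r*R.from_rotvec(np.array(a)/10)
            q=step(q,p,r,**kw)
            a_,b_=fkp(q)
            p,r=a_,b_   # unreached part not made up
    return q
E
python3 - <<'E'
from sim import *
q0=np.array(S[0][0])
H=dict(start=q0,mid=(lo+hi)/2)
for nm,kw in(("none",{}),("lam.1",dict(lam=.1)),("home.05",dict(home=q0,k=.05)),("home.3",dict(home=q0,k=.3)),("mid.05",dict(home=(lo+hi)/2,k=.05))):
    q=run(q0,[((-.0623,-.0854,-.0226),(0,0,-.37),16)],**kw);a=q
    q=run(q,[((.0209,-.0983,.0175),(.04,-.43,.14),14)],**kw);b=q
    q=run(q,[((0,0,-.02),(0,0,1),2),((0,0,0),(0,0,1),28)],**kw);c=q
    q=run(q,[((-.0081,.0159,.0613),(-.03,.08,.3),5)],**kw);d=q
    q=run(q,[((.0018,.003,.0495),(-.01,.03,.06),3)],**kw)
    print(nm,*[x.round(2) for x in(a,b,c,d,q)],sep="\n  ")
for s in S[1:]:print(np.round(s[0],2))
E
```

```text
none
  [-0.33  0.32 -0.01  1.61  0.    1.21  1.4 ]
  [ 0.88  0.29 -0.34  2.15 -0.85  0.31  2.84]
  [ 0.38  0.26  0.3   2.16 -1.11  0.5   0.1 ]
  [ 0.72  0.47 -0.15  2.17 -1.36  0.28  0.48]
  [ 1.01  0.63 -0.62  2.14 -1.36  0.01  0.57]
lam.1
  [-0.33  0.32 -0.01  1.61  0.    1.21  1.4 ]
  [ 0.87  0.29 -0.32  2.14 -0.84  0.32  2.84]
  [ 0.38  0.26  0.32  2.15 -1.11  0.5   0.1 ]
  [ 0.66  0.46 -0.04  2.16 -1.36  0.32  0.44]
  [ 0.84  0.57 -0.36  2.13 -1.36  0.13  0.53]
home.05
  [-0.37  0.32  0.05  1.62 -0.02  1.21  1.42]
  [ 0.85  0.3  -0.34  2.14 -0.81  0.31  2.84]
  [ 0.08  0.3   0.66  2.15 -1.18  0.6   0.2 ]
  [ 0.27  0.49  0.44  2.17 -1.36  0.55  0.51]
  [ 0.32  0.58  0.35  2.17 -1.36  0.5   0.65]
home.3
  [-0.37  0.32  0.04  1.62 -0.01  1.21  1.42]
  [ 0.9   0.34 -0.55  2.14 -0.26  0.22  2.29]
  [ 0.02  0.3   0.52  2.14 -1.13  0.55  0.46]
  [ 0.11  0.52  0.45  2.13 -1.36  0.56  0.74]
  [ 0.15  0.6   0.37  2.12 -1.36  0.52  0.86]
mid.05
  [ 0.33  0.44 -0.98  1.6   0.4   1.3   1.  ]
  [ 1.65  0.61 -1.34  2.13  1.05  0.45  1.08]
  [ 1.39  0.37 -0.79  2.13  0.01  0.24 -0.9 ]
  [ 1.21  0.56 -0.59  2.15  0.17  0.01 -1.15]
  [ 1.11  0.63 -0.49  2.13  0.23  0.01 -1.23]
[ 0.84  0.27 -0.26  2.14 -0.76  0.33  2.81]
[ 0.3   0.25  0.4   2.15 -1.03  0.51  0.08]
[ 0.7   0.41 -0.11  2.16 -1.36  0.28  0.32]
[ 0.98  0.55 -0.55  2.13 -1.36  0.02  0.34]
```

```bash
cat >> sim.py <<'E'
def go(q,p1,r1,n,**kw):
    """n rows toward target, replanning each row from reached pose"""
    for i in range(n,0,-1):
        p,r=fkp(q);a=(r.inv()*r1).as_rotvec()/i;m=np.linalg.norm(a)
        if m>.1:a*=.1/m
        t=(p1-p)/i;m=np.linalg.norm(t);t*=min(1,41/max(m,1e-9))
        q=step(q,p+t,r*R.from_rotvec(a),**kw)
    return q
def err(q,p,r):
    a,b=fkp(q);return round(np.linalg.norm(a-p),1),round(np.degrees((b.inv()*r).magnitude()),1)
E
python3 - <<'E'
from sim import *
q0=np.array(monitor.observe()["q"])
for back in(40,80,130):
  for lean in(0,10,20,35,45):
    for side in(-20,0,20):
      q=go(q0,W+(32+back)*zf,G,5)
      Gm=R.from_euler("x",side,degrees=True)*grip_R(lean,-2)
      q=go(q,W+(32+back)*zf,Gm,8)
      q=run(q,[((0,0,0),(0,0,-1),32)])
      a=q.copy()
      q=go(q,W+70*zf,Gf,12);b=q.copy();q=go(q,W-16*zf,Gf,10)
      print(back,lean,side,a.round(2),q.round(2),err(b,W+70*zf,Gf),err(q,W-16*zf,Gf),np.minimum(q-lo,hi-q).min().round(2))
E
```

```text
40 0 -20 [ 0.32  0.49 -0.07  1.85  0.54  0.78  1.48] [ 0.89  0.64 -0.48  2.11  0.22  0.01  1.88] (np.float64(0.0), np.float64(0.0)) (np.float64(31.6), np.float64(6.0)) 0.0
40 0 0 [ 0.69  0.55 -0.37  1.71  0.24  0.93  1.82] [ 0.9   0.64 -0.5   2.11  0.09  0.01  2.01] (np.float64(0.0), np.float64(0.0)) (np.float64(30.9), np.float64(5.9)) 0.0
40 0 20 [ 0.95  0.7  -0.6   1.56  0.06  1.13  2.  ] [ 0.91  0.64 -0.5   2.11  0.06  0.01  2.05] (np.float64(0.0), np.float64(0.0)) (np.float64(30.7), np.float64(5.8)) 0.0
40 10 -20 [ 0.33  0.44 -0.03  1.98  0.61  0.52  1.42] [ 0.88  0.63 -0.46  2.11  0.31  0.01  1.79] (np.float64(0.0), np.float64(0.0)) (np.float64(32.4), np.float64(6.1)) 0.0
40 10 0 [ 0.81  0.5  -0.46  1.84  0.24  0.69  1.84] [ 0.9   0.64 -0.49  2.11  0.14  0.01  1.96] (np.float64(0.0), np.float64(0.0)) (np.float64(31.1), np.float64(5.9)) 0.0
40 10 20 [ 1.06  0.65 -0.67  1.69  0.    0.91  2.06] [ 0.91  0.64 -0.51  2.11  0.03  0.01  2.08] (np.float64(0.0), np.float64(0.0)) (np.float64(30.7), np.float64(5.8)) 0.0
40 20 -20 [0.25 0.4  0.14 2.12 0.69 0.21 1.37] [ 0.86  0.63 -0.44  2.11
[... 5938 characters left out ...]
.0)) 0.0
130 35 20 [ 1.37  0.42 -0.71  2.02 -0.65  0.6   2.73] [ 0.97  0.66 -0.6   2.11 -0.6   0.01  2.72] (np.float64(0.0), np.float64(0.0)) (np.float64(33.3), np.float64(6.5)) 0.0
130 45 -20 [ 1.62  0.5  -1.22  2.31  0.24  0.01  2.15] [ 0.9   0.64 -0.49  2.11  0.11  0.01  1.99] (np.float64(0.0), np.float64(0.0)) (np.float64(30.9), np.float64(5.9)) 0.0
130 45 0 [ 1.58  0.42 -1.09  2.24 -0.47  0.1   2.84] [ 0.97  0.66 -0.6   2.11 -0.55  0.01  2.67] (np.float64(0.0), np.float64(0.0)) (np.float64(33.7), np.float64(6.5)) 0.0
130 45 20 [ 1.56  0.48 -0.92  2.14 -0.95  0.42  2.84] [ 0.99  0.67 -0.62  2.1  -0.71  0.01  2.84] (np.float64(0.0), np.float64(0.0)) (np.float64(31.7), np.float64(6.7)) 0.0
```

```bash
cat > search.py <<'E'
from sim import *
import sys
from multiprocessing import Pool
def M(lean,side,yaw=-2):return R.from_euler("x",side,degrees=True)*grip_R(lean,yaw)*R.from_euler("z",np.pi)
def one(seed):
    g=np.random.default_rng(seed);q=np.array(Q0)
    w=[(g.uniform(90,170),g.uniform(0,60),g.uniform(-45,45),g.uniform(-25,25)) for _ in range(2)]
    q=go(q,W+100*zf,G,4,sub=3)
    q=run(q,[((0,0,0),(0,0,-1),16)],sub=3)
    for b,l,s,y in w:
        n=18
        q=go(q,W+b*zf,M(l,s,y),n,sub=3)
    a=q
    q=go(q,W+100*zf,Gf,12,sub=3);b_=q
    q=go(q,W-16*zf,Gf,10,sub=3)
    e=err(q,W-16*zf,Gf);e2=err(b_,W+100*zf,Gf)
    return e[0]+e[1]+e2[0]+e2[1]-10*np.minimum(q-lo,hi-q).min(),[tuple(np.round(x).astype(int)) for x in w],e2,e,b_.round(2),q.round(2)
if __name__!="x":
    Q0=np.array([.98,.55,-.55,2.13,-1.36,.02,.34])
if __name__=="__main__":
    import os
    with Pool(os.cpu_count()) as p:r=p.map(one,range(int(sys.argv[1])),chunksize=4)
    r.sort(key=lambda x:x[0])
    for x in r[:6]:print(*x[1:],round(x[0],1))
E
nproc; time OMP_NUM_THREADS=1 timeout 400 python3 search.py 160
```

```text
4
[(np.int64(126), np.int64(5), np.int64(-17), np.int64(-5)), (np.int64(150), np.int64(27), np.int64(-44), np.int64(0))] (np.float64(10.0), np.float64(7.4)) (np.float64(0.0), np.float64(0.0)) [ 0.98  0.38 -0.52  2.2   2.22  0.01 -0.15] [ 1.01  0.69 -0.67  2.11  2.27  0.14 -0.14] 16.1
[(np.int64(116), np.int64(24), np.int64(7), np.int64(0)), (np.int64(135), np.int64(34), np.int64(34), np.int64(-21))] (np.float64(0.0), np.float64(0.0)) (np.float64(30.6), np.float64(5.8)) [ 1.2   0.44 -0.75  2.16 -0.01  0.11  2.12] [ 0.91  0.64 -0.51  2.11  0.01  0.01  2.1 ] 36.4
[(np.int64(94), np.int64(30), np.int64(2), np.int64(-12)), (np.int64(100), np.int64(1), np.int64(-10), np.int64(-6))] (np.float64(0.0), np.float64(0.0)) (np.float64(30.6), np.float64(5.8)) [ 1.19  0.44 -0.75  2.16 -0.02  0.11  2.13] [ 0.91  0.64 -0.51  2.11 -0.    0.01  2.11] 36.4
[(np.int64(148), np.int64(42), np.int64(40), np.int64(-22)), (np.int64(145), np.int64(55), np.int64(-2), np.int64(-8))] (np.float64(0.0), np.float64(0.0)) (np.float64(30.6), np.float64(5.8)) [ 1.19  0.44 -0.75  2.16 -0.03  0.11  2.14] [ 0.91  0.64 -0.51  2.11 -0.02  0.01  2.12] 36.4
[(np.int64(135), np.int64(60), np.int64(-27), np.int64(0)), (np.int64(106), np.int64(10), np.int64(-12), np.int64(-11))] (np.float64(0.0), np.float64(0.0)) (np.float64(30.6), np.float64(5.8)) [ 1.19  0.44 -0.74  2.16 -0.07  0.11  2.18] [ 0.92  0.64 -0.52  2.11 -0.05  0.01  2.16] 36.4
[(np.int64(120), np.int64(43), np.int64(-16), np.int64(23)), (np.int64(149), np.int64(27), np.int64(-26), np.int64(-25))] (np.float64(0.0), np.float64(0.0)) (np.float64(30.6), np.float64(5.8)) [ 1.2   0.44 -0.75  2.16 -0.01  0.11  2.12] [ 0.91  0.64 -0.51  2.11  0.    0.01  2.11] 36.4
real	0m7.841s
user	0m30.125s
sys	0m0.068s
```

```bash
cat > p2.py <<'E'
from sim import *
F180=R.from_euler("z",np.pi)
def GL(l):return grip_R(l,-2)*F180
def tcp(B,l,d=14):return B+d*GL(l).as_matrix()[:,2]
B=grip_R(0,-11.5)*F180
if __name__=="__main__":
  q0=np.array(monitor.observe()["q"])
  for l in(24,26,28,30,32):
    g=GL(l);D=l-35
    q=go(q0,tcp(W,l)+90*zf,G,6);q=run(q,[((0,0,0),(0,0,-1),30)]);a=q
    q=go(q,tcp(W,l)+60*zf,g,6);b=q
    q=go(q,tcp(W,l),g,8);c=q
    q=go(q,tcp(W,l)+150*zf,g,10);d=q
    q=go(q,np.array([520,0,330.]),grip_R(0,-7)*F180,12);
    Bt=grip_R(D,-11.5)*F180
    q=go(q,np.array([550,229,220.]),Bt,12);e=q
    q=go(q,np.array([530,0,330.]),grip_R(0,-5)*F180,12)
    q=go(q,tcp(N,l)+90*zf,g,10);f=q;q=go(q,tcp(N,l),g,8);h=q;q=go(q,tcp(N,l)+150*zf,g,10);i=q
    print(l,a.round(2))
    for n,x,t,rr in(("pre",b,tcp(W,l)+60*zf,g),("W",c,tcp(W,l),g),("Wout",d,tcp(W,l)+150*zf,g),("bay",e,np.array([550,229,220.]),Bt),("Npre",f,tcp(N,l)+90*zf,g),("N",h,tcp(N,l),g),("Nout",i,tcp(N,l)+150*zf,g)):
        print("  ",n,x.round(2),err(x,t,rr))
E
python3 p2.py | sed 's/np.float64//g'
```

```text
24 [ 1.13  0.49 -0.7   2.16  0.09  0.06  1.89]
   pre [ 0.89  0.51 -0.49  2.02  0.17  0.29  1.88] ((0.0), (0.0))
   W [ 0.78  0.61 -0.39  1.99  0.2   0.2   1.84] ((0.0), (0.0))
   Wout [ 1.12  0.36 -0.67  2.03  0.07  0.45  2.  ] ((0.0), (0.0))
   bay [-0.07  0.67 -0.55  1.45  0.21  1.25  0.74] ((0.0), (0.0))
   Npre [ 0.55  0.35 -0.45  2.19  0.44  0.24  1.28] ((0.0), (0.0))
   N [ 0.32  0.53 -0.19  2.15  0.54  0.07  1.18] ((0.0), (0.0))
   Nout [ 0.78  0.24 -0.68  2.19  0.3   0.36  1.43] ((0.0), (0.0))
26 [ 1.13  0.49 -0.7   2.16  0.09  0.06  1.89]
   pre [ 0.92  0.51 -0.51  2.04  0.16  0.24  1.9 ] ((0.0), (0.0))
   W [ 0.8   0.61 -0.41  2.01  0.19  0.15  1.86] ((0.0), (0.0))
   Wout [ 1.16  0.36 -0.72  2.05  0.07  0.41  2.01] ((0.0), (0.0))
   bay [-0.07  0.66 -0.56  1.48  0.24  1.21  0.72] ((0.0), (0.0))
   Npre [ 0.54  0.34 -0.43  2.21  0.49  0.18  1.24] ((0.0), (0.0))
   N [ 0.28  0.52 -0.13  2.17  0.56  0.01  1.16] ((3.4), (0.7))
   Nout [ 0.81  0.24 -0.7   2.21  0.33  0.31  1.4 ] ((0.0), (0.0))
28 [ 1.13  0.49 -0.7   2.16  0.09  0.06  1.89]
   pre [ 0.95  0.51 -0.54  2.07  0.16
[... 737 characters left out ...]
 Npre [ 0.47  0.33 -0.32  2.27  0.58  0.05  1.15] ((0.0), (0.0))
   N [ 0.19  0.52 -0.01  2.21  0.59  0.01  1.11] ((34.1), (7.9))
   Nout [ 0.82  0.22 -0.7   2.26  0.4   0.2   1.34] ((0.0), (0.0))
32 [ 1.13  0.49 -0.7   2.16  0.08  0.06  1.89]
   pre [ 1.    0.52 -0.58  2.11  0.16  0.08  1.93] ((0.0), (0.0))
   W [ 0.86  0.62 -0.46  2.08  0.16  0.01  1.92] ((6.6), (1.3))
   Wout [ 1.3   0.39 -0.86  2.12  0.09  0.27  2.01] ((0.0), (0.0))
   bay [-0.07  0.62 -0.58  1.55  0.32  1.11  0.65] ((0.0), (0.0))
   Npre [ 0.4   0.32 -0.23  2.3   0.63  0.01  1.11] ((10.6), (2.1))
   N [0.14 0.51 0.07 2.24 0.63 0.01 1.07] ((54.5), (11.8))
   Nout [ 0.83  0.22 -0.7   2.29  0.47  0.14  1.27] ((0.0), (0.0))
```

```bash
python3 - <<'E'
from p2 import *
plan([(tcp(W,28)+90*zf,G,5)])
E
```

```text
5 rows t [-0.0005, -0.0002, -0.0294] a [-0.01, 0.03, 0.04] |mm| 8.8 mid [508.0, -269.0, 180.0] end [497.5, -268.4, 194.4]
```

play_rows --moves '[{"tx": 0,"ty": 0,"tz": -0.04,"ax": 0,"ay": 0,"az": 0},{"tx": 0,"ty": 0,"tz": -0.05,"ax": 0,"ay": 0,"az": 0},{"tx": 0,"ty": 0,"tz": -0.06,"ax": 0,"ay": 0,"az": 0},{"tx": 0,"ty": 0,"tz": 0,"ax": 0,"ay": 0,"az": -1},{"tx": 0,"ty": 0,"tz": 0,"ax": 0,"ay": 0,"az": -1},{"tx": 0,"ty": 0,"tz": 0,"ax": 0,"ay": 0,"az": -1},{"tx": 0,"ty": 0,"tz": 0,"ax": 0,"ay": 0,"az": -1},{"tx": 0,"ty": 0,"tz": 0,"ax": 0,"ay": 0,"az": -1},{"tx": 0,"ty": 0,"tz": 0,"ax": 0,"ay": 0,"az": -1},{"tx": 0,"ty": 0,"tz": 0,"ax": 0,"ay": 0,"az": -1}]'

```text
time: 9.4
tool_pos: [496.5, -269.2, 197.9]
orientation: [2.645, 0.956, 0.798]
wrist_force: [-0.5, 0.3, -0.6]
opening: 85.4
finger_force: 0.0
```

play_rows --moves '[{"tx": 0,"ty": 0,"tz": 0,"ax": 0,"ay": 0,"az": -1},{"tx": 0,"ty": 0,"tz": 0,"ax": 0,"ay": 0,"az": -1},{"tx": 0,"ty": 0,"tz": 0,"ax": 0,"ay": 0,"az": -1},{"tx": 0,"ty": 0,"tz": 0,"ax": 0,"ay": 0,"az": -1},{"tx": 0,"ty": 0,"tz": 0,"ax": 0,"ay": 0,"az": -1},{"tx": 0,"ty": 0,"tz": 0,"ax": 0,"ay": 0,"az": -1},{"tx": 0,"ty": 0,"tz": 0,"ax": 0,"ay": 0,"az": -1},{"tx": 0,"ty": 0,"tz": 0,"ax": 0,"ay": 0,"az": -1},{"tx": 0,"ty": 0,"tz": 0,"ax": 0,"ay": 0,"az": -1},{"tx": 0,"ty": 0,"tz": 0,"ax": 0,"ay": 0,"az": -1}]'

```text
time: 10.23
tool_pos: [496.1, -269.3, 197.3]
orientation: [1.748, 1.977, 0.511]
wrist_force: [0.1, -0.4, -0.0]
opening: 85.5
finger_force: 0.0
```

play_rows --moves '[{"tx": 0,"ty": 0,"tz": 0,"ax": 0,"ay": 0,"az": -1},{"tx": 0,"ty": 0,"tz": 0,"ax": 0,"ay": 0,"az": -1},{"tx": 0,"ty": 0,"tz": 0,"ax": 0,"ay": 0,"az": -1},{"tx": 0,"ty": 0,"tz": 0,"ax": 0,"ay": 0,"az": -1},{"tx": 0,"ty": 0,"tz": 0,"ax": 0,"ay": 0,"az": -1},{"tx": 0,"ty": 0,"tz": 0,"ax": 0,"ay": 0,"az": -1},{"tx": 0,"ty": 0,"tz": 0,"ax": 0,"ay": 0,"az": -1},{"tx": 0,"ty": 0,"tz": 0,"ax": 0,"ay": 0,"az": -1},{"tx": 0,"ty": 0,"tz": 0,"ax": 0,"ay": 0,"az": -1},{"tx": 0,"ty": 0,"tz": 0,"ax": 0,"ay": 0,"az": -1}]'

```text
time: 11.07
tool_pos: [495.8, -269.6, 196.8]
orientation: [0.569, 2.494, 0.145]
wrist_force: [-0.2, -0.4, -0.0]
opening: 85.6
finger_force: 0.0
```

```bash
python3 - <<'E'
from p2 import *
s=monitor.observe();print(s["time"],np.round(s["q"],2),s["tool_pos"])
g=GL(28);plan([(tcp(W,28)+60*zf,g,6),(tcp(W,28),g,6)])
E
```

```text
11.0667 [ 1.1   0.47 -0.66  2.15 -0.08  0.09  1.77] [ 495.82557828 -269.5654854   196.82145186]
6 rows t [-0.0009, 0.0009, 0.0183] a [0.03, 0.17, -0.69] |mm| 5.5 mid [509.0, -269.0, 179.0] end [514.6, -268.9, 169.7]
6 rows t [-0.0042, -0.0001, 0.0331] a [0.0, -0.0, 0.0] |mm| 10.0 mid [538.0, -270.0, 137.0] end [549.2, -270.2, 120.6]
```

play_rows --moves '[{"tx": -0.001,"ty": 0.001,"tz": 0.018,"ax": 0.03,"ay": 0.17,"az": -0.65},{"tx": -0.001,"ty": 0.001,"tz": 0.018,"ax": 0.03,"ay": 0.17,"az": -0.65},{"tx": -0.001,"ty": 0.001,"tz": 0.018,"ax": 0.03,"ay": 0.17,"az": -0.65},{"tx": -0.001,"ty": 0.001,"tz": 0.018,"ax": 0.03,"ay": 0.17,"az": -0.65},{"tx": -0.001,"ty": 0.001,"tz": 0.018,"ax": 0.03,"ay": 0.17,"az": -0.65},{"tx": -0.001,"ty": 0.001,"tz": 0.018,"ax": 0.03,"ay": 0.17,"az": -0.65},{"tx": 0,"ty": 0,"tz": 0,"ax": 0,"ay": 0,"az": 0},{"tx": 0,"ty": 0,"tz": 0,"ax": 0,"ay": 0,"az": 0}]'

```text
time: 11.73
tool_pos: [515.2, -268.5, 170.8]
orientation: [0.083, 2.651, 0.004]
wrist_force: [-0.0, 1.1, 0.2]
opening: 85.3
finger_force: 0.0
```

```bash
python3 - <<'E'
from p2 import *
s=monitor.observe();g=GL(28);print(s["time"],np.round(s["q"],2),s["tool_pos"],np.degrees((R.from_rotvec(s["orientation"]).inv()*g).as_rotvec()))
plan([(tcp(W,28),g,6)])
E
```

```text
11.7333 [ 0.94  0.51 -0.53  2.07  0.12  0.19  1.92] [ 515.23985434 -268.51176168  170.81615141] [ 0.26189594  0.02746745 -1.65829397]
6 rows t [-0.0035, -0.0003, 0.0334] a [0.01, 0.0, -0.05] |mm| 10.1 mid [538.0, -270.0, 137.0] end [549.0, -270.2, 120.7]
```

play_rows --moves '[{"tx": -0.0035,"ty": -0.0003,"tz": 0.0334,"ax": 0.01,"ay": 0,"az": -0.05},{"tx": -0.0035,"ty": -0.0003,"tz": 0.0334,"ax": 0.01,"ay": 0,"az": -0.05},{"tx": -0.0035,"ty": -0.0003,"tz": 0.0334,"ax": 0.01,"ay": 0,"az": -0.05},{"tx": -0.0035,"ty": -0.0003,"tz": 0.0334,"ax": 0.01,"ay": 0,"az": -0.05}]'

```text
time: 12.07
tool_pos: [538.0, -270.6, 136.0]
orientation: [0.06, 2.65, -0.005]
wrist_force: [-0.6, 0.1, -0.4]
opening: 85.3
finger_force: 0.0
```

play_rows --moves '[{"tx": -0.0035,"ty": -0.0003,"tz": 0.0334,"ax": 0.01,"ay": 0,"az": -0.05},{"tx": -0.0035,"ty": -0.0003,"tz": 0.0334,"ax": 0.01,"ay": 0,"az": -0.05},{"tx": 0,"ty": 0,"tz": 0,"ax": 0,"ay": 0,"az": 0}]'

```text
time: 12.32
tool_pos: [549.6, -270.3, 118.3]
orientation: [0.047, 2.652, -0.008]
wrist_force: [-0.5, 0.9, 0.2]
opening: 85.6
finger_force: 0.0
```

```bash
python3 - <<'E'
from p2 import *
s=monitor.observe();g=GL(28);print(s["time"],np.round(s["q"],2),s["tool_pos"],np.degrees((R.from_rotvec(s["orientation"]).inv()*g).as_rotvec()))
plan([(tcp(W,28),g,1)])
im,d=optics.grab_frame("top");cv2.imwrite("pics/t2.png",cv2.resize(im[130:240,310:510,::-1],None,fx=4,fy=4))
E
```

```text
12.3167 [ 0.82  0.62 -0.42  2.04  0.16  0.09  1.91] [ 549.57347051 -270.33052848  118.30211342] [ 0.14302115  0.05114386 -0.05309403]
1 rows t [-0.0022, 0.0003, -0.0077] a [0.02, 0.01, -0.01] |mm| 2.4 mid [549.0, -270.0, 121.0] end [549.1, -270.2, 120.7]
```

View pics/t2.png

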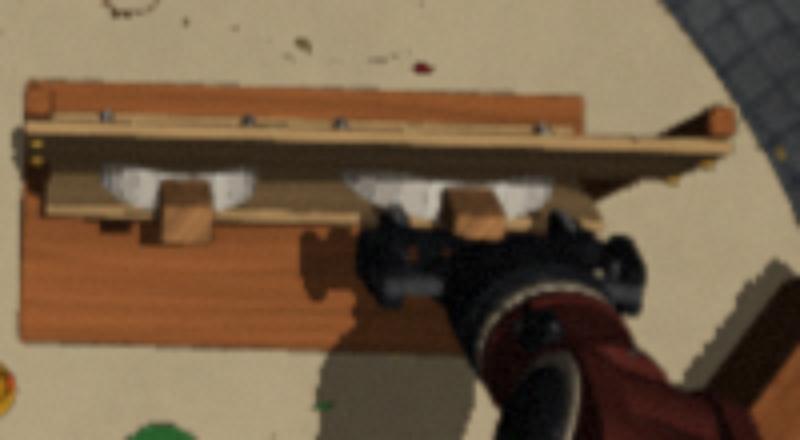

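play_rows --moves '[{"tx": -0.002,"ty": 0,"tz": -0.008,"ax": 0,"ay": 0,"az": 0},{"tx": 0,"ty": 0,"tz": 0,"ax": 0,"ay": 0,"az": 0},{"tx": 0,"ty": 0,"tz": 0,"ax": 0,"ay": 0,"az": 0},{"tx": 0,"ty": 0,"tz": 0,"ax": 0,"ay": 0,"az": 0},{"tx": 0,"ty": 0,"tz": 0,"ax": 0,"ay": 0,"az": 0},{"tx": 0,"ty": 0,"tz": 0,"ax": 0,"ay": 0,"az": 0},{"tx": 0,"ty": 0,"tz": 0,"ax": 0,"ay": 0,"az": 0},{"tx": 0,"ty": 0,"tz": 0,"ax": 0,"ay": 0,"az": 0}]' --claw -1 --squeeze 60

```text
time: 13.03
tool_pos: [548.4, -271.2, 123.4]
orientation: [0.048, 2.649, -0.011]
wrist_force: [-2.9, 1.2, 5.1]
opening: 29.0
finger_force: 63.4
```

```bash
python3 - <<'E'
from p2 import *
g=GL(28);s=monitor.observe()
p0=s["tool_pos"];r0=R.from_rotvec(s["orientation"])
plan([(p0+60*zf,r0,5),(p0+150*zf,r0,5),([520,0,330],grip_R(0,-7)*F180,14),([548,229,250],grip_R(-7,-11.5)*F180,10)])
E
```

```text
5 rows t [0.0047, -0.0, -0.0397] a [0.0, 0.0, 0.0] |mm| 12.0 mid [528.0, -270.0, 153.0] end [514.1, -270.0, 172.5]
5 rows t [0.0072, -0.0, -0.0596] a [0.0, 0.0, 0.0] |mm| 18.0 mid [483.0, -269.0, 217.0] end [462.4, -268.1, 246.2]
14 rows t [-0.0138, 0.0648, -0.0171] a [0.02, 0.35, 0.06] |mm| 20.5 mid [487.0, -114.0, 297.0] end [519.9, -0.1, 330.1]
10 rows t [0.0015, 0.077, 0.0266] a [-0.01, 0.12, 0.08] |mm| 24.4 mid [536.0, 137.0, 282.0] end [548.0, 229.1, 250.1]
```

play_rows --moves '[{"tx": 0.0047,"ty": 0,"tz": -0.0397,"ax": 0,"ay": 0,"az": 0},{"tx": 0.0047,"ty": 0,"tz": -0.0397,"ax": 0,"ay": 0,"az": 0},{"tx": 0.0047,"ty": 0,"tz": -0.0397,"ax": 0,"ay": 0,"az": 0},{"tx": 0.0047,"ty": 0,"tz": -0.0397,"ax": 0,"ay": 0,"az": 0},{"tx": 0.0047,"ty": 0,"tz": -0.0397,"ax": 0,"ay": 0,"az": 0}]'

```text
time: 13.45
tool_pos: [513.4, -269.9, 173.2]
orientation: [0.048, 2.649, -0.011]
wrist_force: [1.1, 0.8, -0.4]
opening: 29.2
finger_force: 62.4
```

play_rows --moves '[{"tx": 0.0072,"ty": 0,"tz": -0.0596,"ax": 0,"ay": 0,"az": 0},{"tx": 0.0072,"ty": 0,"tz": -0.0596,"ax": 0,"ay": 0,"az": 0},{"tx": 0.0072,"ty": 0,"tz": -0.0596,"ax": 0,"ay": 0,"az": 0},{"tx": 0.0072,"ty": 0,"tz": -0.0596,"ax": 0,"ay": 0,"az": 0},{"tx": 0.0072,"ty": 0,"tz": -0.0596,"ax": 0,"ay": 0,"az": 0}]'

```text
time: 13.87
tool_pos: [460.6, -267.7, 246.4]
orientation: [0.047, 2.652, -0.011]
wrist_force: [0.3, -0.0, -0.5]
opening: 29.0
finger_force: 62.4
```

play_rows --moves '[{"tx": -0.0138,"ty": 0.0648,"tz": -0.0171,"ax": 0.02,"ay": 0.35,"az": 0.06},{"tx": -0.0138,"ty": 0.0648,"tz": -0.0171,"ax": 0.02,"ay": 0.35,"az": 0.06},{"tx": -0.0138,"ty": 0.0648,"tz": -0.0171,"ax": 0.02,"ay": 0.35,"az": 0.06},{"tx": -0.0138,"ty": 0.0648,"tz": -0.0171,"ax": 0.02,"ay": 0.35,"az": 0.06},{"tx": -0.0138,"ty": 0.0648,"tz": -0.0171,"ax": 0.02,"ay": 0.35,"az": 0.06},{"tx": -0.0138,"ty": 0.0648,"tz": -0.0171,"ax": 0.02,"ay": 0.35,"az": 0.06},{"tx": -0.0138,"ty": 0.0648,"tz": -0.0171,"ax": 0.02,"ay": 0.35,"az": 0.06}]'

```text
time: 14.45
tool_pos: [481.7, -132.3, 291.0]
orientation: [0.117, 2.896, -0.012]
wrist_force: [0.8, 0.2, -1.1]
opening: 28.6
finger_force: 62.5
```

play_rows --moves '[{"tx": -0.0138,"ty": 0.0648,"tz": -0.0171,"ax": 0.02,"ay": 0.35,"az": 0.06},{"tx": -0.0138,"ty": 0.0648,"tz": -0.0171,"ax": 0.02,"ay": 0.35,"az": 0.06},{"tx": -0.0138,"ty": 0.0648,"tz": -0.0171,"ax": 0.02,"ay": 0.35,"az": 0.06},{"tx": -0.0138,"ty": 0.0648,"tz": -0.0171,"ax": 0.02,"ay": 0.35,"az": 0.06},{"tx": -0.0138,"ty": 0.0648,"tz": -0.0171,"ax": 0.02,"ay": 0.35,"az": 0.06},{"tx": -0.0138,"ty": 0.0648,"tz": -0.0171,"ax": 0.02,"ay": 0.35,"az": 0.06},{"tx": -0.0138,"ty": 0.0648,"tz": -0.0171,"ax": 0.02,"ay": 0.35,"az": 0.06},{"tx": 0,"ty": 0,"tz": 0,"ax": 0,"ay": 0,"az": 0}]'

```text
time: 15.12
tool_pos: [521.0, 4.9, 331.2]
orientation: [0.183, 3.133, -0.002]
wrist_force: [-0.1, 1.1, -0.1]
opening: 28.7
finger_force: 62.5
```

```bash
python3 - <<'E'
from p2 import *
s=monitor.observe();print(s["time"],np.round(s["q"],2),s["opening"],s["wrist_force"])
plan([([546,231,265],grip_R(-7,-11.5)*F180,10)])
E
```

```text
15.1167 [ 0.37  0.37 -0.61  1.62  0.23  1.22  1.17] 28.695887529793175 [-0.09908877  1.11321739 -0.11009984]
10 rows t [0.002, 0.0757, 0.0224] a [-0.01, 0.13, 0.08] |mm| 23.7 mid [535.0, 141.0, 291.0] end [546.0, 231.0, 264.9]
```

play_rows --moves '[{"tx": 0.002,"ty": 0.0757,"tz": 0.0224,"ax": -0.01,"ay": 0.13,"az": 0.08},{"tx": 0.002,"ty": 0.0757,"tz": 0.0224,"ax": -0.01,"ay": 0.13,"az": 0.08},{"tx": 0.002,"ty": 0.0757,"tz": 0.0224,"ax": -0.01,"ay": 0.13,"az": 0.08},{"tx": 0.002,"ty": 0.0757,"tz": 0.0224,"ax": -0.01,"ay": 0.13,"az": 0.08},{"tx": 0.002,"ty": 0.0757,"tz": 0.0224,"ax": -0.01,"ay": 0.13,"az": 0.08},{"tx": 0.002,"ty": 0.0757,"tz": 0.0224,"ax": -0.01,"ay": 0.13,"az": 0.08},{"tx": 0.002,"ty": 0.0757,"tz": 0.0224,"ax": -0.01,"ay": 0.13,"az": 0.08},{"tx": 0.002,"ty": 0.0757,"tz": 0.0224,"ax": -0.01,"ay": 0.13,"az": 0.08},{"tx": 0.002,"ty": 0.0757,"tz": 0.0224,"ax": -0.01,"ay": 0.13,"az": 0.08},{"tx": 0.002,"ty": 0.0757,"tz": 0.0224,"ax": -0.01,"ay": 0.13,"az": 0.08}]'

```text
time: 15.95
tool_pos: [545.8, 225.1, 262.5]
orientation: [-0.308, -2.997, -0.017]
wrist_force: [0.4, -0.7, -0.7]
opening: 29.0
finger_force: 62.5
```

play_rows --moves '[{"tx": 0,"ty": 0,"tz": 0,"ax": 0,"ay": 0,"az": 0}]'

```text
time: 16.03
tool_pos: [544.3, 229.6, 261.2]
orientation: [-0.297, -2.995, -0.023]
wrist_force: [0.2, 1.6, -0.5]
opening: 29.2
finger_force: 62.5
```

```bash
python3 - <<'E'
from p2 import *
s=monitor.observe();p0=s["tool_pos"];r0=R.from_rotvec(s["orientation"]);t=grip_R(-7,-11.5)*F180
print(p0,np.degrees((r0.inv()*t).as_rotvec()))
for c in("scene","top"):
    im,d=optics.grab_frame(c);cv2.imwrite(f"pics/{c}3.png",im[:,:,::-1]);np.save(f"{c}3.npy",d)
    for n in("wide_frame","wide_block","bay_near","bay_far"):print(c,n,find(c,n))
    P=cloud(c,d)
    # frame points: white plastic between z 120 and 260 near tool
    # world -> nominal tool->frame
    k=(d>0)&(abs(P[...,0]-546)<50)&(abs(P[...,1]-231)<90)&(P[...,2]>145)&(P[...,2]<262)
    q=P[k];col=im[k].astype(int);w=(col.min(1)>110)&(np.ptp(col,axis=1)<30)
    q=(q[w]-[546,231,0])@R.from_euler("z",-11.5,degrees=True).as_matrix()
    print(len(q),np.percentile(q,[1,5,50,95,99],axis=0).round(0).tolist())
    np.save(f"{c}_w.npy",q)
im=cv2.imread("pics/scene3.png")[60:210,200:360];im2=cv2.imread("pics/top3.png")[90:240,160:300]
cv2.imwrite("pics/p3.png",np.hstack([cv2.resize(im,(400,375)),cv2.resize(im2,(350,375))]))
E
```

```text
[544.27935759 229.57623881 261.23903189] [ 0.08784571 -0.60676963  0.17794682]
scene wide_frame [([544.0, 230.0, 247.0], 0.7)]
scene wide_block [([547.0, 225.0, 269.0], 0.8), ([619.0, 221.0, 129.0], 0.58)]
scene bay_near [([550.0, 231.0, 134.0], 0.8)]
scene bay_far [([616.0, 219.0, 129.0], 0.78)]
248 [[-14.0, -67.0, 170.0], [-14.0, -66.0, 183.0], [-3.0, -51.0, 225.0], [9.0, -22.0, 247.0], [11.0, -17.0, 249.0]]
top wide_frame []
top wide_block []
top bay_near []
top bay_far [([619.0, 215.0, 135.0], 0.64)]Traceback (most recent call last):
  File "<stdin>", line 13, in <module>
    return _quantile_unchecked(
        a, q, axis, out, overwrite_input, method, keepdims, weights)
    return _ureduce(a,
                    func=_quantile_ureduce_func,
    ...<5 lines>...
                    overwrite_input=overwrite_input,
                    method=method)
    r = func(a, **kwargs)
    result = _quantile(arr,
                       quantiles=q,
    ...<2 lines>...
                       out=out,
                       weights=wgt)
    slices_having_nans = np.isnan(arr[-1, ...])
                                  ~~~^^^^^^^^^
IndexError: index -1 is out of bounds for axis 0 with size 0
```

```bash
python3 - <<'E'
from h import *
q=np.load("scene_w.npy")
for a,b in((165,185),(185,200),(200,215),(215,230),(230,242),(242,256)):
    k=q[(q[:,2]>a)&(q[:,2]<b)&(q[:,1]<-55)]
    if len(k):print(a,b,len(k),"x",np.percentile(k[:,0],[2,50,98]).round(1),"y",np.percentile(k[:,1],[5,50,95]).round(1))
im=cv2.imread("pics/scene3.png")[60:210,200:360];cv2.imwrite("pics/p3.png",cv2.resize(im,(640,600),interpolation=cv2.INTER_CUBIC))
E
```

```text
165 185 14 x [-14.8 -10.1   9.5] y [-65.8 -64.  -62.7]
185 200 34 x [-14.1  -3.9   8.9] y [-67.4 -65.1 -62.1]
200 215 44 x [-13.8  -4.2  10. ] y [-64.  -60.8 -56.7]
215 230 15 x [-12.1  -2.5   9.9] y [-58.6 -56.3 -55.5]
```

View pics/p3.png

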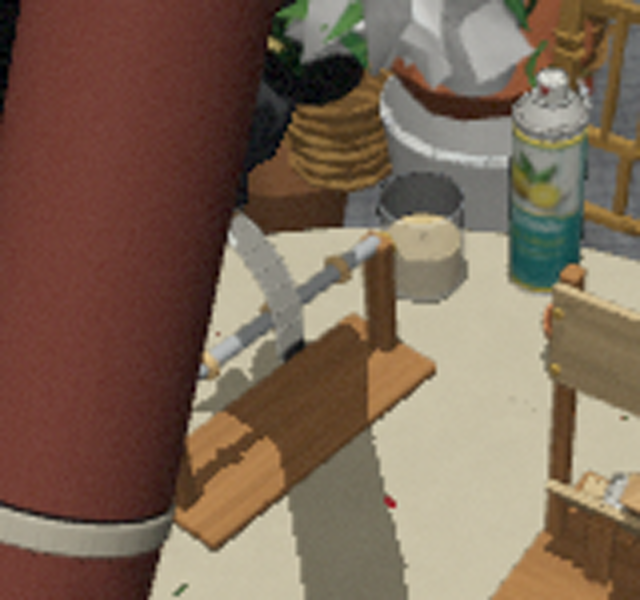

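```bash
python3 - <<'E'
from h import *
from scipy.optimize import least_squares
for c in("top","scene"):
    d=np.load(f"{c}0.npy");P=cloud(c,d)
    base=P[(d>0)&(abs(P[...,0]-584)<90)&(abs(P[...,1]-222)<60)]
    print("table z",np.median(base[base[:,2]<30][:,2]).round(1) if (base[:,2]<30).any() else None)
    q=P[(d>0)&(P[...,2]>118)&(P[...,2]<140)&(abs(P[...,0]-584)<90)&(abs(P[...,1]-224)<40)]
    def f(v):
        u=np.array([np.cos(v[2]),np.sin(v[2])]);rel=q[:,:2]-[584,v[0]]
        lat=rel@[-u[1],u[0]];return np.hypot(lat,q[:,2]-v[1])-7
    r=least_squares(f,[222,125,-.2],loss="soft_l1",f_scale=.7);y=r.x[0]
    print(c,len(q),r.x.round(3),np.degrees(r.x[2]).round(2),"y@551",(y-33*np.tan(r.x[2])*1).round(1),"y@618",(y+34*np.tan(r.x[2])).round(1),"rms",np.median(abs(f(r.x))).round(2))
    u=np.array([np.cos(r.x[2]),np.sin(r.x[2])]);k=f(r.x)>2.5;s=np.sort((q[k][:,:2]-[584,y])@u);print("collar s",np.histogram(s,bins=np.arange(-90,91,6)))
E
```

```text
table z 11.5
top 539 [ 2.21383e+02  1.26415e+02 -2.02000e-01] -11.55 y@551 228.1 y@618 214.4 rms 1.29
collar s (array([ 1,  0,  5, 23,  0,  0,  0,  1,  2,  0,  0,  0,  1,  0, 18, 13,  1,
        0,  0,  0,  0,  0,  0,  0,  1,  6, 17,  4,  0,  1]), array([-90, -84, -78, -72, -66, -60, -54, -48, -42, -36, -30, -24, -18,
       -12,  -6,   0,   6,  12,  18,  24,  30,  36,  42,  48,  54,  60,
        66,  72,  78,  84,  90]))
table z 11.6
scene 282 [ 2.22909e+02  1.26187e+02 -2.02000e-01] -11.56 y@551 229.7 y@618 216.0 rms 1.6
collar s (array([ 1,  0,  7, 10,  0,  0,  1,  0,  1,  0,  0,  1,  0,  1, 13,  6,  1,
        0,  0,  0,  0,  0,  0,  0,  0,  5,  9,  1,  1,  0]), array([-90, -84, -78, -72, -66, -60, -54, -48, -42, -36, -30, -24, -18,
       -12,  -6,   0,   6,  12,  18,  24,  30,  36,  42,  48,  54,  60,
        66,  72,  78,  84,  90]))
```

```bash
python3 - <<'E'
from p2 import *
plan([([550,229.3,262],grip_R(-7,-11.5)*F180,1),([550,229.3,154],grip_R(-7,-11.5)*F180,7)])
E
```

```text
1 rows t [-0.0088, 0.0171, 0.0018] a [-0.0, -0.05, -0.04] |mm| 5.8 mid [550.0, 229.0, 262.0] end [550.0, 229.3, 262.0]
7 rows t [-0.0063, 0.0, 0.051] a [-0.0, -0.0, 0.0] |mm| 15.4 mid [550.0, 229.0, 200.0] end [550.0, 229.3, 154.1]
```

play_rows --moves '[{"tx": -0.0088,"ty": 0.0171,"tz": 0.002,"ax": 0,"ay": -0.05,"az": -0.04},{"tx": -0.0063,"ty": 0,"tz": 0.051,"ax": 0,"ay": 0,"az": 0},{"tx": -0.0063,"ty": 0,"tz": 0.051,"ax": 0,"ay": 0,"az": 0},{"tx": -0.0063,"ty": 0,"tz": 0.051,"ax": 0,"ay": 0,"az": 0},{"tx": -0.0063,"ty": 0,"tz": 0.051,"ax": 0,"ay": 0,"az": 0},{"tx": 0,"ty": 0,"tz": 0,"ax": 0,"ay": 0,"az": 0},{"tx": 0,"ty": 0,"tz": 0,"ax": 0,"ay": 0,"az": 0}]'

```text
time: 17.12
tool_pos: [549.6, 230.0, 199.4]
orientation: [-0.3, -3.002, -0.017]
wrist_force: [-0.7, -0.2, -0.2]
opening: 29.2
finger_force: 62.5
```

```bash
python3 - <<'E'
from p2 import *
s=monitor.observe();t=grip_R(-7,-11.5)*F180
print(s["tool_pos"],np.degrees((R.from_rotvec(s["orientation"]).inv()*t).as_rotvec()),s["wrist_force"])
plan([([550,229.3,153],t,4)])
E
```

```text
[549.60234741 230.04782561 199.38767982] [-0.06438188 -0.14538281  0.07282135] [-0.66887218 -0.2056232  -0.24115026]
4 rows t [-0.0052, -0.0005, 0.0383] a [-0.0, -0.01, 0.0] |mm| 11.6 mid [550.0, 229.0, 165.0] end [550.0, 229.3, 153.0]
```

play_rows --moves '[{"tx": -0.0052,"ty": -0.002,"tz": 0.0383,"ax": 0,"ay": 0,"az": 0},{"tx": -0.0052,"ty": 0,"tz": 0.0383,"ax": 0,"ay": 0,"az": 0},{"tx": -0.0052,"ty": 0,"tz": 0.0383,"ax": 0,"ay": 0,"az": 0},{"tx": -0.0052,"ty": 0,"tz": 0.0383,"ax": 0,"ay": 0,"az": 0},{"tx": 0,"ty": 0,"tz": 0,"ax": 0,"ay": 0,"az": 0},{"tx": 0,"ty": 0,"tz": 0,"ax": 0,"ay": 0,"az": 0}]'

```text
time: 17.62
tool_pos: [549.7, 229.0, 152.4]
orientation: [-0.301, -3.002, -0.017]
wrist_force: [0.6, 0.0, -0.9]
opening: 29.0
finger_force: 62.5
```

```bash
python3 - <<'E'
from p2 import *
s=monitor.observe();print(s["tool_pos"],s["wrist_force"])
im,d=optics.grab_frame("scene");cv2.imwrite("pics/scene4.png",im[:,:,::-1])
for n in("wide_frame","wide_block","bay_near"):print(n,find("scene",n))
cv2.imwrite("pics/p4.png",cv2.resize(im[90:210,220:340,::-1],(600,600),interpolation=cv2.INTER_CUBIC))
E
```

```text
[549.68440418 228.95969473 152.40021087] [ 0.5990347   0.02774982 -0.91566773]
wide_frame [([551.0, 231.0, 137.0], 0.76)]
wide_block [([550.0, 228.0, 161.0], 0.5)]
bay_near [([549.0, 231.0, 138.0], 0.68)]
```

View pics/p4.png

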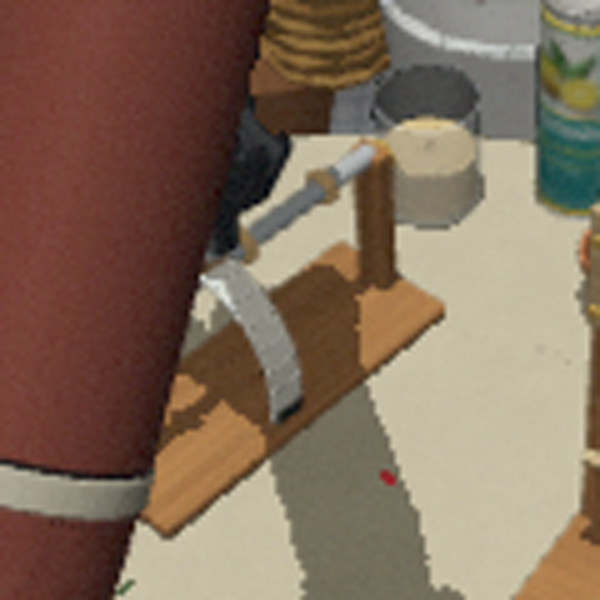

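play_rows --moves '[{"tx": -0.001,"ty": 0.001,"tz": 0.007,"ax": 0,"ay": 0,"az": 0},{"tx": -0.001,"ty": 0,"tz": 0.007,"ax": 0,"ay": 0,"az": 0},{"tx": 0,"ty": 0,"tz": 0,"ax": 0,"ay": 0,"az": 0}]'

```text
time: 18.07
tool_pos: [550.2, 229.5, 149.0]
orientation: [-0.301, -3.003, -0.018]
wrist_force: [-0.1, 0.2, 0.0]
opening: 28.8
finger_force: 62.5
```

play_rows --moves '[{"tx": 0,"ty": 0,"tz": 0.005,"ax": 0,"ay": 0,"az": 0},{"tx": 0,"ty": 0,"tz": 0,"ax": 0,"ay": 0,"az": 0}]'

```text
time: 18.23
tool_pos: [550.3, 229.6, 148.3]
orientation: [-0.301, -3.004, -0.018]
wrist_force: [-0.9, -0.6, 1.5]
opening: 29.5
finger_force: 62.9
```

play_rows --moves '[{"tx": 0,"ty": 0,"tz": 0.003,"ax": 0,"ay": 0,"az": 0},{"tx": 0,"ty": 0,"tz": 0,"ax": 0,"ay": 0,"az": 0}]'

```text
time: 18.4
tool_pos: [550.4, 229.7, 148.2]
orientation: [-0.301, -3.005, -0.018]
wrist_force: [-0.3, -0.8, 6.4]
opening: 29.2
finger_force: 63.6
```

play_rows --moves '[{"tx": 0,"ty": 0,"tz": -0.003,"ax": 0,"ay": 0,"az": 0},{"tx": 0,"ty": 0,"tz": 0,"ax": 0,"ay": 0,"az": 0}]'

```text
time: 18.57
tool_pos: [550.4, 229.7, 148.2]
orientation: [-0.301, -3.004, -0.019]
wrist_force: [0.3, -1.2, 2.5]
opening: 29.3
finger_force: 62.9
```

play_rows --moves '[{"tx": 0,"ty": 0,"tz": 0,"ax": 0,"ay": 0,"az": 0},{"tx": 0,"ty": 0,"tz": 0,"ax": 0,"ay": 0,"az": 0},{"tx": 0,"ty": 0,"tz": 0,"ax": 0,"ay": 0,"az": 0},{"tx": 0,"ty": 0,"tz": 0,"ax": 0,"ay": 0,"az": 0}]' --claw 0.3

```text
time: 18.9
tool_pos: [550.0, 229.7, 147.5]
orientation: [-0.301, -3.003, -0.018]
wrist_force: [0.2, -0.1, 0.7]
opening: 55.5
finger_force: 0.0
```

```bash
python3 - <<'E'
from p2 import *
s=monitor.observe();print(s["tool_pos"],s["wrist_force"],s["opening"],s["q"].round(2))
p=s["tool_pos"]
plan([(p+[0,0,70],R.from_rotvec(s["orientation"]),5)])
q=s["q"]
for l in(24,25,26):
    g=GL(l);a=go(q,p+[0,0,150.],grip_R(-7,-11.5)*F180,8);a=go(a,np.array([520,60,310.]),grip_R(10,-5)*F180,10);b=go(a,tcp(N,l)+100*zf,g,10);c=go(b,tcp(N,l),g,8);d=go(c,tcp(N,l)+150*zf,g,8)
    print(l,b.round(2),c.round(2),err(c,tcp(N,l),g),d.round(2),err(d,tcp(N,l)+150*zf,g))
E
```

```text
[550.04213789 229.6510467  147.50085878] [ 0.1814185  -0.10882631  0.71131385] 55.487177936276204 [-0.08  0.72 -0.55  1.58  0.32  1.03  0.67]
5 rows t [0.0058, -0.0, -0.0463] a [0.0, 0.0, 0.0] |mm| 14.0 mid [550.0, 230.0, 189.0] end [550.0, 229.7, 217.5]
24 [ 0.6   0.34 -0.51  2.19  0.45  0.26  1.27] [ 0.32  0.53 -0.19  2.15  0.58  0.07  1.14] (np.float64(0.0), np.float64(0.0)) [ 0.8   0.24 -0.71  2.19  0.32  0.37  1.4 ] (np.float64(0.0), np.float64(0.0))
25 [ 0.59  0.33 -0.5   2.2   0.47  0.23  1.26] [ 0.3   0.53 -0.16  2.16  0.59  0.04  1.13] (np.float64(0.0), np.float64(0.0)) [ 0.82  0.24 -0.72  2.2   0.34  0.34  1.39] (np.float64(0.0), np.float64(0.0))
26 [ 0.58  0.33 -0.48  2.21  0.48  0.2   1.24] [ 0.28  0.52 -0.13  2.17  0.58  0.01  1.13] (np.float64(3.4), np.float64(0.7)) [ 0.82  0.24 -0.72  2.21  0.35  0.31  1.38] (np.float64(0.0), np.float64(0.0))
```

play_rows --moves '[{"tx": 0.0029,"ty": 0,"tz": -0.023,"ax": 0,"ay": 0,"az": 0},{"tx": 0.0058,"ty": 0,"tz": -0.0463,"ax": 0,"ay": 0,"az": 0},{"tx": 0.0058,"ty": 0,"tz": -0.0463,"ax": 0,"ay": 0,"az": 0},{"tx": 0.0058,"ty": 0,"tz": -0.0463,"ax": 0,"ay": 0,"az": 0},{"tx": 0.0116,"ty": 0,"tz": -0.0926,"ax": 0,"ay": 0,"az": 0},{"tx": 0.0116,"ty": 0,"tz": -0.0926,"ax": 0,"ay": 0,"az": 0},{"tx": 0.0116,"ty": 0,"tz": -0.0926,"ax": 0,"ay": 0,"az": 0}]'

```text
time: 19.48
tool_pos: [549.7, 229.7, 282.4]
orientation: [-0.3, -3.004, -0.018]
wrist_force: [1.5, 0.8, -0.5]
opening: 55.3
finger_force: 0.0
```

```bash
cat >> p2.py <<'E'
def tcpN(l,d=8,sx=3):
    m=GL(l).as_matrix();return N+d*m[:,2]-sx*np.array([.819,0,.574])
E
python3 - <<'E'
from p2 import *
im,d=optics.grab_frame("scene");cv2.imwrite("pics/scene5.png",im[:,:,::-1])
for n in("wide_frame","wide_block"):print(n,find("scene",n))
s=monitor.observe();q=s["q"];print(s["time"],s["tool_pos"])
for l in(25,26,27,28):
  for w in([520,60,310.],[560,60,310.],[520,-20,330.]):
    g=GL(l);T=tcpN(l);a=go(q,np.array(w),grip_R(10,-5)*F180,12);b=go(a,T+100*zf,g,10);c=go(b,T,g,8);d=go(c,T+150*zf,g,8)
    print(l,w,T.round(1),b.round(2),c.round(2),err(c,T,g),err(d,T+150*zf,g))
c=cv2.imread("pics/scene5.png")
cv2.imwrite("pics/p5.png",cv2.resize(c[90:210,220:340],(600,600),interpolation=cv2.INTER_CUBIC))
E
```

```text
wide_frame [([551.0, 232.0, 134.0], 0.94)]
wide_block [([552.0, 230.0, 153.0], 0.56)]
19.6333 [550.9294979  230.90298175 283.89106089]
25 [520, 60, 310.0] [ 549.2 -106.6  124.4] [ 0.61  0.32 -0.51  2.21  0.45  0.24  1.28] [ 0.31  0.51 -0.17  2.17  0.58  0.04  1.15] (np.float64(0.0), np.float64(0.0)) (np.float64(0.0), np.float64(0.0))
25 [560, 60, 310.0] [ 549.2 -106.6  124.4] [ 0.62  0.32 -0.52  2.21  0.47  0.24  1.26] [ 0.31  0.51 -0.17  2.17  0.6   0.04  1.12] (np.float64(0.0), np.float64(0.0)) (np.float64(0.0), np.float64(0.0))
25 [520, -20, 330.0] [ 549.2 -106.6  124.4] [ 0.6   0.32 -0.49  2.21  0.42  0.24  1.31] [ 0.31  0.51 -0.16  2.17  0.54  0.04  1.19] (np.float64(0.0), np.float64(0.0)) (np.float64(0.0), np.float64(0.0))
26 [520, 60, 310.0] [ 549.3 -106.6  124.5] [ 0.6   0.32 -0.5   2.22  0.47  0.21  1.26] [ 0.29  0.51 -0.14  2.18  0.57  0.01  1.15] (np.float64(2.5), np.float64(0.5)) (np.float64(0.0), np.float64(0.0))
26 [560, 60, 310.0] [ 549.3 -106.6  124.5] [ 0.61  0.32 -0.51  2.22  0.48  0.21  1.24] [ 0.29  0.51 -0.14  2.18  0.6   0.01  1.12] (np.float64(2.5), np.float64(
[... 756 characters left out ...]
.2   0.52  0.01  1.2 ] (np.float64(13.3), np.float64(2.5)) (np.float64(0.0), np.float64(0.0))
28 [520, 60, 310.0] [ 549.6 -106.6  124.6] [ 0.58  0.31 -0.46  2.25  0.5   0.15  1.23] [ 0.24  0.51 -0.07  2.21  0.57  0.01  1.15] (np.float64(24.7), np.float64(4.7)) (np.float64(0.0), np.float64(0.0))
28 [560, 60, 310.0] [ 549.6 -106.6  124.6] [ 0.59  0.31 -0.47  2.25  0.52  0.15  1.21] [ 0.24  0.51 -0.07  2.21  0.6   0.01  1.12] (np.float64(25.1), np.float64(4.8)) (np.float64(0.0), np.float64(0.0))
28 [520, -20, 330.0] [ 549.6 -106.6  124.6] [ 0.57  0.31 -0.44  2.25  0.46  0.14  1.28] [ 0.25  0.51 -0.08  2.21  0.52  0.01  1.2 ] (np.float64(23.9), np.float64(4.5)) (np.float64(0.0), np.float64(0.0))
```

View pics/p5.png

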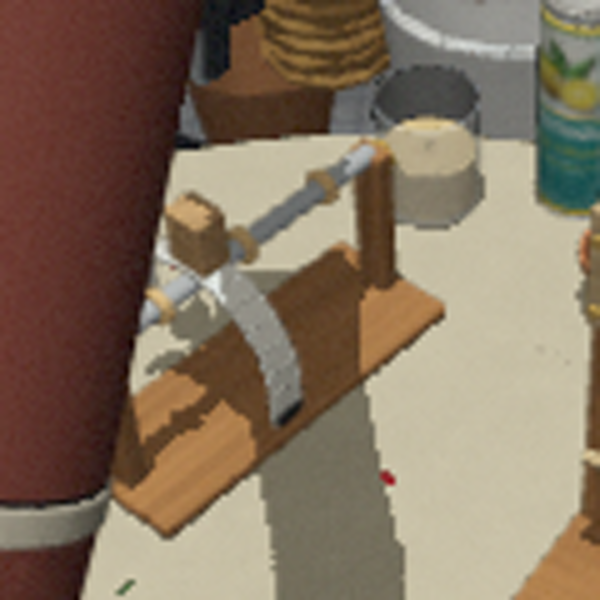

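```bash
python3 - <<'E'
from p2 import *
g=GL(25);T=tcpN(25)
plan([([520,-20,330],grip_R(10,-5)*F180,10),(T+90*zf,g,8),(T+45*zf,g,4),(T,g,5)])
E
```

```text
10 rows t [-0.0025, -0.0842, -0.0158] a [0.0, -0.29, -0.11] |mm| 25.7 mid [531.0, 80.0, 311.0] end [519.9, -20.1, 329.9]
8 rows t [0.0223, -0.036, 0.0508] a [-0.02, -0.33, -0.07] |mm| 19.8 mid [501.0, -73.0, 248.0] end [497.8, -104.9, 198.1]
4 rows t [-0.0064, 0.0, 0.0368] a [0.0, -0.0, 0.01] |mm| 11.2 mid [517.0, -106.0, 170.0] end [523.4, -105.8, 161.3]
5 rows t [-0.0052, 0.0, 0.0296] a [0.0, -0.0, -0.0] |mm| 9.0 mid [539.0, -106.0, 139.0] end [549.2, -106.6, 124.4]
```

play_rows --moves '[{"tx": -0.0025,"ty": -0.0842,"tz": -0.0158,"ax": 0,"ay": -0.29,"az": -0.11},{"tx": -0.0025,"ty": -0.0842,"tz": -0.0158,"ax": 0,"ay": -0.29,"az": -0.11},{"tx": -0.0025,"ty": -0.0842,"tz": -0.0158,"ax": 0,"ay": -0.29,"az": -0.11},{"tx": -0.0025,"ty": -0.0842,"tz": -0.0158,"ax": 0,"ay": -0.29,"az": -0.11},{"tx": -0.0025,"ty": -0.0842,"tz": -0.0158,"ax": 0,"ay": -0.29,"az": -0.11},{"tx": -0.0025,"ty": -0.0842,"tz": -0.0158,"ax": 0,"ay": -0.29,"az": -0.11},{"tx": -0.0025,"ty": -0.0842,"tz": -0.0158,"ax": 0,"ay": -0.29,"az": -0.11},{"tx": -0.0025,"ty": -0.0842,"tz": -0.0158,"ax": 0,"ay": -0.29,"az": -0.11},{"tx": -0.0025,"ty": -0.0842,"tz": -0.0158,"ax": 0,"ay": -0.29,"az": -0.11},{"tx": -0.0025,"ty": -0.0842,"tz": -0.0158,"ax": 0,"ay": -0.29,"az": -0.11}]' --claw 1

```text
time: 20.47
tool_pos: [518.1, -22.5, 326.9]
orientation: [0.132, 2.973, -0.016]
wrist_force: [1.1, -0.6, -0.6]
opening: 85.5
finger_force: 0.0
```

play_rows --moves '[{"tx": 0.0223,"ty": -0.036,"tz": 0.0508,"ax": -0.02,"ay": -0.33,"az": -0.07},{"tx": 0.0223,"ty": -0.036,"tz": 0.0508,"ax": -0.02,"ay": -0.33,"az": -0.07},{"tx": 0.0223,"ty": -0.036,"tz": 0.0508,"ax": -0.02,"ay": -0.33,"az": -0.07},{"tx": 0.0223,"ty": -0.036,"tz": 0.0508,"ax": -0.02,"ay": -0.33,"az": -0.07},{"tx": 0.0223,"ty": -0.036,"tz": 0.0508,"ax": -0.02,"ay": -0.33,"az": -0.07},{"tx": 0.0223,"ty": -0.036,"tz": 0.0508,"ax": -0.02,"ay": -0.33,"az": -0.07},{"tx": 0.0223,"ty": -0.036,"tz": 0.0508,"ax": -0.02,"ay": -0.33,"az": -0.07},{"tx": 0.0223,"ty": -0.036,"tz": 0.0508,"ax": -0.02,"ay": -0.33,"az": -0.07},{"tx": 0,"ty": 0,"tz": 0,"ax": 0,"ay": 0,"az": 0},{"tx": 0,"ty": 0,"tz": 0,"ax": 0,"ay": 0,"az": 0}]'

```text
time: 21.3
tool_pos: [495.0, -106.3, 195.0]
orientation: [0.044, 2.715, -0.014]
wrist_force: [0.8, -0.2, 0.6]
opening: 85.9
finger_force: 0.0
```

```bash
python3 - <<'E'
from p2 import *
g=GL(25);T=tcpN(25);s=monitor.observe();print(s["time"],s["q"].round(2),s["tool_pos"],np.degrees((R.from_rotvec(s["orientation"]).inv()*g).as_rotvec()))
plan([(T+35*zf,g,5)])
E
```

```text
21.3 [ 0.56  0.34 -0.45  2.21  0.46  0.22  1.27] [ 494.98797887 -106.34534831  195.00450807] [-0.10986519 -0.55953683  0.18220426]
5 rows t [-0.009, 0.0011, 0.0349] a [-0.0, -0.02, 0.01] |mm| 10.8 mid [515.0, -106.0, 170.0] end [529.1, -106.0, 153.1]
```

play_rows --moves '[{"tx": -0.009,"ty": 0.001,"tz": 0.035,"ax": 0,"ay": -0.02,"az": 0.01},{"tx": -0.009,"ty": 0.001,"tz": 0.035,"ax": 0,"ay": -0.02,"az": 0.01},{"tx": -0.009,"ty": 0.001,"tz": 0.035,"ax": 0,"ay": -0.02,"az": 0.01},{"tx": -0.009,"ty": 0.001,"tz": 0.035,"ax": 0,"ay": -0.02,"az": 0.01},{"tx": -0.009,"ty": 0.001,"tz": 0.035,"ax": 0,"ay": -0.02,"az": 0.01},{"tx": 0,"ty": 0,"tz": 0,"ax": 0,"ay": 0,"az": 0},{"tx": 0,"ty": 0,"tz": 0,"ax": 0,"ay": 0,"az": 0}]'

```text
time: 21.88
tool_pos: [531.8, -104.9, 155.1]
orientation: [0.046, 2.699, -0.012]
wrist_force: [0.1, 0.5, -0.4]
opening: 85.3
finger_force: 0.0
```

```bash
python3 - <<'E'
from p2 import *
g=GL(25);T=tcpN(25);s=monitor.observe();print(s["time"],s["q"].round(2),s["tool_pos"],np.degrees((R.from_rotvec(s["orientation"]).inv()*g).as_rotvec()),s["wrist_force"])
plan([(T,g,5)])
E
```

```text
21.8833 [ 0.38  0.44 -0.25  2.19  0.54  0.1   1.18] [ 531.82611473 -104.89969303  155.07397231] [-0.06214539  0.31543052  0.05617176] [ 0.07337484  0.48872791 -0.36204436]
5 rows t [-0.0018, -0.0007, 0.0234] a [-0.0, 0.01, 0.0] |mm| 7.0 mid [542.0, -106.0, 137.0] end [549.2, -106.6, 124.5]
```

play_rows --moves '[{"tx": -0.0018,"ty": -0.001,"tz": 0.0234,"ax": 0,"ay": 0.01,"az": 0},{"tx": -0.0018,"ty": -0.001,"tz": 0.0234,"ax": 0,"ay": 0.01,"az": 0},{"tx": -0.0018,"ty": -0.001,"tz": 0.0234,"ax": 0,"ay": 0.01,"az": 0}]'

```text
time: 22.13
tool_pos: [541.6, -107.7, 136.1]
orientation: [0.049, 2.702, -0.014]
wrist_force: [0.4, -0.4, 0.5]
opening: 85.5
finger_force: 0.0
```

play_rows --moves '[{"tx": -0.0018,"ty": -0.001,"tz": 0.0234,"ax": 0,"ay": 0.01,"az": 0},{"tx": -0.0018,"ty": 0,"tz": 0.0234,"ax": 0,"ay": 0.01,"az": 0},{"tx": 0,"ty": 0,"tz": 0,"ax": 0,"ay": 0,"az": 0},{"tx": 0,"ty": 0,"tz": 0,"ax": 0,"ay": 0,"az": 0}]'

```text
time: 22.47
tool_pos: [547.9, -107.8, 123.0]
orientation: [0.048, 2.707, -0.013]
wrist_force: [-0.5, 0.1, 0.3]
opening: 85.4
finger_force: 0.0
```

play_rows --moves '[{"tx": 0,"ty": 0,"tz": 0,"ax": 0,"ay": 0,"az": 0},{"tx": 0,"ty": 0,"tz": 0,"ax": 0,"ay": 0,"az": 0},{"tx": 0,"ty": 0,"tz": 0,"ax": 0,"ay": 0,"az": 0},{"tx": 0,"ty": 0,"tz": 0,"ax": 0,"ay": 0,"az": 0},{"tx": 0,"ty": 0,"tz": 0,"ax": 0,"ay": 0,"az": 0},{"tx": 0,"ty": 0,"tz": 0,"ax": 0,"ay": 0,"az": 0},{"tx": 0,"ty": 0,"tz": 0,"ax": 0,"ay": 0,"az": 0},{"tx": 0,"ty": 0,"tz": 0,"ax": 0,"ay": 0,"az": 0}]' --claw -1 --squeeze 60

```text
time: 23.13
tool_pos: [548.1, -107.9, 124.0]
orientation: [0.049, 2.705, -0.013]
wrist_force: [-1.6, 1.0, 3.5]
opening: 29.2
finger_force: 63.9
```

```bash
python3 - <<'E'
from p2 import *
g=GL(25);s=monitor.observe();p0=s["tool_pos"];r0=R.from_rotvec(s["orientation"])
print(s["time"],s["q"].round(2),p0,np.degrees((r0.inv()*g).as_rotvec()),s["wrist_force"],s["opening"])
plan([(p0+50*zf,r0,5),(p0+150*zf,r0,5),([540,0,330],grip_R(0,-7)*F180,12),([616,216,265],grip_R(-10,-11.5)*F180,10)])
E
```

```text
23.1333 [ 0.3   0.51 -0.15  2.18  0.57  0.03  1.15] [ 548.05706944 -107.93060666  123.98301369] [-0.12249791 -0.00272716 -0.03825835] [-1.58399092  0.99461019  3.46487847] 29.188220440781926
5 rows t [0.0058, -0.0001, -0.0328] a [0.0, 0.0, 0.0] |mm| 10.0 mid [531.0, -107.0, 149.0] end [519.4, -107.0, 164.9]
5 rows t [0.0116, -0.0001, -0.0657] a [0.0, 0.0, 0.0] |mm| 20.0 mid [485.0, -106.0, 214.0] end [462.0, -104.9, 246.9]
12 rows t [-0.0245, 0.0308, -0.0179] a [0.01, 0.36, 0.07] |mm| 13.0 mid [502.0, -43.0, 299.0] end [540.0, -0.2, 330.1]
10 rows t [-0.0155, 0.075, 0.0208] a [-0.0, 0.18, 0.08] |mm| 23.8 mid [585.0, 130.0, 292.0] end [616.0, 215.8, 265.1]
```

play_rows --moves '[{"tx": 0.0058,"ty": 0,"tz": -0.0328,"ax": 0,"ay": 0,"az": 0},{"tx": 0.0058,"ty": 0,"tz": -0.0328,"ax": 0,"ay": 0,"az": 0},{"tx": 0.0058,"ty": 0,"tz": -0.0328,"ax": 0,"ay": 0,"az": 0},{"tx": 0.0058,"ty": 0,"tz": -0.0328,"ax": 0,"ay": 0,"az": 0},{"tx": 0.0058,"ty": 0,"tz": -0.0328,"ax": 0,"ay": 0,"az": 0}]'

```text
time: 23.55
tool_pos: [519.3, -107.0, 164.9]
orientation: [0.049, 2.705, -0.013]
wrist_force: [0.6, -0.2, -1.3]
opening: 29.1
finger_force: 63.3
```

play_rows --moves '[{"tx": 0.0116,"ty": 0,"tz": -0.0657,"ax": 0,"ay": 0,"az": 0},{"tx": 0.0116,"ty": 0,"tz": -0.0657,"ax": 0,"ay": 0,"az": 0},{"tx": 0.0116,"ty": 0,"tz": -0.0657,"ax": 0,"ay": 0,"az": 0},{"tx": 0.0116,"ty": 0,"tz": -0.0657,"ax": 0,"ay": 0,"az": 0},{"tx": 0.0116,"ty": 0,"tz": -0.0657,"ax": 0,"ay": 0,"az": 0}]'

```text
time: 23.97
tool_pos: [460.6, -104.6, 246.6]
orientation: [0.049, 2.708, -0.013]
wrist_force: [-0.4, -0.4, -0.7]
opening: 28.8
finger_force: 63.4
```

play_rows --moves '[{"tx": -0.0245,"ty": 0.0308,"tz": -0.0179,"ax": 0.01,"ay": 0.36,"az": 0.07},{"tx": -0.0245,"ty": 0.0308,"tz": -0.0179,"ax": 0.01,"ay": 0.36,"az": 0.07},{"tx": -0.0245,"ty": 0.0308,"tz": -0.0179,"ax": 0.01,"ay": 0.36,"az": 0.07},{"tx": -0.0245,"ty": 0.0308,"tz": -0.0179,"ax": 0.01,"ay": 0.36,"az": 0.07},{"tx": -0.0245,"ty": 0.0308,"tz": -0.0179,"ax": 0.01,"ay": 0.36,"az": 0.07},{"tx": -0.0245,"ty": 0.0308,"tz": -0.0179,"ax": 0.01,"ay": 0.36,"az": 0.07}]'

```text
time: 24.47
tool_pos: [494.9, -51.1, 291.9]
orientation: [0.116, 2.923, -0.005]
wrist_force: [-0.0, 0.5, -1.2]
opening: 29.1
finger_force: 63.4
```

play_rows --moves '[{"tx": -0.0245,"ty": 0.0308,"tz": -0.0179,"ax": 0.01,"ay": 0.36,"az": 0.07},{"tx": -0.0245,"ty": 0.0308,"tz": -0.0179,"ax": 0.01,"ay": 0.36,"az": 0.07},{"tx": -0.0245,"ty": 0.0308,"tz": -0.0179,"ax": 0.01,"ay": 0.36,"az": 0.07},{"tx": -0.0245,"ty": 0.0308,"tz": -0.0179,"ax": 0.01,"ay": 0.36,"az": 0.07},{"tx": -0.0245,"ty": 0.0308,"tz": -0.0179,"ax": 0.01,"ay": 0.36,"az": 0.07},{"tx": -0.0245,"ty": 0.0308,"tz": -0.0179,"ax": 0.01,"ay": 0.36,"az": 0.07},{"tx": 0,"ty": 0,"tz": 0,"ax": 0,"ay": 0,"az": 0}]'

```text
time: 25.05
tool_pos: [539.9, 1.5, 329.1]
orientation: [-0.188, -3.134, -0.01]
wrist_force: [-3.4, 0.2, 1.2]
opening: 29.4
finger_force: 63.4
```

```bash
python3 - <<'E'
from p2 import *
s=monitor.observe();print(s["time"],s["q"].round(2),s["tool_pos"],s["opening"])
plan([([617,215,310],grip_R(-10,-11.55)*F180,11)])
E
```

```text
25.05 [ 0.43  0.43 -0.71  1.57  0.28  1.25  1.12] [539.85329152   1.46469767 329.1021014 ] 29.38812855083065
11 rows t [-0.0136, 0.0675, 0.005] a [-0.0, 0.16, 0.07] |mm| 20.7 mid [580.0, 119.0, 320.0] end [616.9, 214.9, 309.9]
```

play_rows --moves '[{"tx": -0.0136,"ty": 0.0675,"tz": 0.005,"ax": 0,"ay": 0.16,"az": 0.07},{"tx": -0.0136,"ty": 0.0675,"tz": 0.005,"ax": 0,"ay": 0.16,"az": 0.07},{"tx": -0.0136,"ty": 0.0675,"tz": 0.005,"ax": 0,"ay": 0.16,"az": 0.07},{"tx": -0.0136,"ty": 0.0675,"tz": 0.005,"ax": 0,"ay": 0.16,"az": 0.07},{"tx": -0.0136,"ty": 0.0675,"tz": 0.005,"ax": 0,"ay": 0.16,"az": 0.07},{"tx": -0.0136,"ty": 0.0675,"tz": 0.005,"ax": 0,"ay": 0.16,"az": 0.07},{"tx": -0.0136,"ty": 0.0675,"tz": 0.005,"ax": 0,"ay": 0.16,"az": 0.07},{"tx": -0.0136,"ty": 0.0675,"tz": 0.005,"ax": 0,"ay": 0.16,"az": 0.07},{"tx": -0.0136,"ty": 0.0675,"tz": 0.005,"ax": 0,"ay": 0.16,"az": 0.07},{"tx": -0.0136,"ty": 0.0675,"tz": 0.005,"ax": 0,"ay": 0.16,"az": 0.07}]'

```text
time: 25.88
tool_pos: [610.2, 194.2, 311.9]
orientation: [-0.284, -2.972, -0.021]
wrist_force: [0.3, -0.2, -0.9]
opening: 28.7
finger_force: 63.2
```

play_rows --moves '[{"tx": -0.0136,"ty": 0.0675,"tz": 0.005,"ax": 0,"ay": 0.16,"az": 0.07},{"tx": 0,"ty": 0,"tz": 0,"ax": 0,"ay": 0,"az": 0},{"tx": 0,"ty": 0,"tz": 0,"ax": 0,"ay": 0,"az": 0}]'

```text
time: 26.13
tool_pos: [617.1, 213.9, 309.1]
orientation: [-0.289, -2.954, -0.022]
wrist_force: [0.7, 0.0, -1.0]
opening: 28.9
finger_force: 63.1
```

```bash
python3 - <<'E'
from p2 import *
s=monitor.observe();t=grip_R(-10,-11.55)*F180;print(s["time"],s["q"].round(2),s["tool_pos"],np.degrees((R.from_rotvec(s["orientation"]).inv()*t).as_rotvec()))
plan([([617.5,215.3,210],t,8)])
im,d=optics.grab_frame("scene")
for n in("narrow_frame","narrow_block","bay_far","wide_frame"):print(n,find("scene",n))
P=cloud("scene",d);p=s["tool_pos"]
k=(d>0)&(np.hypot(P[...,0]-p[0],P[...,1]-p[1])<70)&(P[...,2]>200)&(P[...,2]<p[2]+5)
c=im[k].astype(int);w=(c.min(1)>110)&(np.ptp(c,axis=1)<30)
q=(P[k][w]-[p[0],p[1],0])@R.from_euler("z",-11.5,degrees=True).as_matrix()
for a in range(200,310,15):
    z=q[(q[:,2]>a)&(q[:,2]<=a+15)&(q[:,1]<-25)]
    if len(z)>4:print(a,len(z),np.percentile(z[:,0],[3,50,97]).round(1),np.percentile(z[:,1],[3,50]).round(1))
E
```

```text
26.1333 [-0.03  0.72 -0.65  1.12  0.29  1.55  0.77] [617.11679011 213.89346249 309.1454079 ] [-0.1872147   0.05196193  0.35385119]
8 rows t [-0.0072, 0.0007, 0.0407] a [-0.0, 0.0, 0.01] |mm| 12.4 mid [617.0, 215.0, 247.0] end [617.5, 215.2, 209.9]
narrow_frame [([623.0, 215.0, 289.0], 0.65)]
narrow_block []
bay_far [([622.0, 221.0, 131.0], 0.65)]
wide_frame [([552.0, 232.0, 130.0], 0.73)]
200 6 [-10.9 -10.1  -0.2] [-47.8 -44.6]
215 11 [-10.9  -5.    2.9] [-47.5 -45.2]
230 10 [-10.2  -6.2   9.4] [-48.2 -46.6]
245 29 [-8.6  0.1 11.8] [-48.2 -46.3]
260 39 [-9.5  2.4 13.2] [-44.9 -41.2]
275 18 [-4.6  7.8 14.7] [-38.6 -34.4]
```

```bash
python3 - <<'E'
from p2 import *
t=grip_R(-8.5,-11.55)*F180
plan([([615.7,215.7,215],t,6),([615.7,215.7,161],t,5)])
E
```

```text
6 rows t [-0.0071, 0.002, 0.0529] a [-0.0, -0.04, 0.0] |mm| 16.0 mid [616.0, 215.0, 247.0] end [615.6, 215.8, 215.0]
5 rows t [-0.0053, -0.0, 0.0356] a [-0.01, 0.0, 0.0] |mm| 10.8 mid [616.0, 216.0, 183.0] end [615.7, 215.8, 161.0]
```

play_rows --moves '[{"tx": -0.0071,"ty": 0.002,"tz": 0.0529,"ax": 0,"ay": -0.04,"az": 0},{"tx": -0.0071,"ty": 0.002,"tz": 0.0529,"ax": 0,"ay": -0.04,"az": 0},{"tx": -0.0071,"ty": 0.002,"tz": 0.0529,"ax": 0,"ay": -0.04,"az": 0},{"tx": -0.0071,"ty": 0.002,"tz": 0.0529,"ax": 0,"ay": -0.04,"az": 0},{"tx": -0.0071,"ty": 0.002,"tz": 0.0529,"ax": 0,"ay": -0.04,"az": 0},{"tx": -0.0071,"ty": 0.002,"tz": 0.0529,"ax": 0,"ay": -0.04,"az": 0},{"tx": 0,"ty": 0,"tz": 0,"ax": 0,"ay": 0,"az": 0},{"tx": 0,"ty": 0,"tz": 0,"ax": 0,"ay": 0,"az": 0}]'

```text
time: 27.05
tool_pos: [615.1, 216.3, 214.4]
orientation: [-0.296, -2.978, -0.018]
wrist_force: [-0.5, -0.1, -0.7]
opening: 28.4
finger_force: 63.1
```

```bash
python3 - <<'E'
from p2 import *
t=grip_R(-8.5,-11.55)*F180
s=monitor.observe();print(s["tool_pos"],np.degrees((R.from_rotvec(s["orientation"]).inv()*t).as_rotvec()),s["wrist_force"])
plan([([615.7,215.7,161],t,5)])
E
```

```text
[615.1175971  216.26672289 214.41634001] [-0.19138381 -0.0797743   0.1844257 ] [-0.46680268 -0.12068902 -0.67513728]
5 rows t [-0.0058, -0.0003, 0.0351] a [-0.01, -0.0, 0.01] |mm| 10.7 mid [615.0, 216.0, 182.0] end [615.7, 215.6, 161.1]
```

play_rows --moves '[{"tx": -0.0058,"ty": -0.0005,"tz": 0.0351,"ax": 0,"ay": 0,"az": 0.01},{"tx": -0.0058,"ty": -0.0005,"tz": 0.0351,"ax": 0,"ay": 0,"az": 0.01},{"tx": -0.0058,"ty": -0.0005,"tz": 0.0351,"ax": 0,"ay": 0,"az": 0.01},{"tx": -0.0058,"ty": 0,"tz": 0.0351,"ax": 0,"ay": 0,"az": 0.01},{"tx": -0.0058,"ty": 0,"tz": 0.0351,"ax": 0,"ay": 0,"az": 0.01},{"tx": 0,"ty": 0,"tz": 0,"ax": 0,"ay": 0,"az": 0},{"tx": 0,"ty": 0,"tz": 0,"ax": 0,"ay": 0,"az": 0}]'

```text
time: 27.63
tool_pos: [615.5, 216.4, 160.0]
orientation: [-0.302, -2.976, -0.018]
wrist_force: [-0.1, 0.3, -0.8]
opening: 29.1
finger_force: 63.2
```

play_rows --moves '[{"tx": -0.0015,"ty": 0,"tz": 0.01,"ax": 0,"ay": 0,"az": 0},{"tx": -0.0005,"ty": 0,"tz": 0.004,"ax": 0,"ay": 0,"az": 0},{"tx": 0,"ty": 0,"tz": 0,"ax": 0,"ay": 0,"az": 0},{"tx": 0,"ty": 0,"tz": 0,"ax": 0,"ay": 0,"az": 0}]'

```text
time: 27.97
tool_pos: [616.1, 216.8, 157.4]
orientation: [-0.302, -2.979, -0.019]
wrist_force: [-0.2, -0.2, -1.5]
opening: 28.6
finger_force: 63.2
```

play_rows --moves '[{"tx": -0.001,"ty": 0,"tz": 0.006,"ax": 0,"ay": 0,"az": 0},{"tx": 0,"ty": 0,"tz": 0,"ax": 0,"ay": 0,"az": 0},{"tx": 0,"ty": 0,"tz": 0,"ax": 0,"ay": 0,"az": 0}]'

```text
time: 28.22
tool_pos: [615.9, 216.6, 155.2]
orientation: [-0.302, -2.978, -0.019]
wrist_force: [0.2, -0.2, -0.9]
opening: 29.1
finger_force: 63.2
```

play_rows --moves '[{"tx": -0.001,"ty": -0.002,"tz": 0.006,"ax": 0,"ay": 0,"az": 0},{"tx": 0,"ty": 0,"tz": 0,"ax": 0,"ay": 0,"az": 0},{"tx": 0,"ty": 0,"tz": 0,"ax": 0,"ay": 0,"az": 0}]'

```text
time: 28.47
tool_pos: [615.8, 215.9, 153.2]
orientation: [-0.302, -2.978, -0.019]
wrist_force: [-0.4, -0.6, -0.7]
opening: 29.0
finger_force: 63.2
```

play_rows --moves '[{"tx": -0.001,"ty": 0,"tz": 0.004,"ax": 0,"ay": 0,"az": 0},{"tx": 0,"ty": 0,"tz": 0,"ax": 0,"ay": 0,"az": 0},{"tx": 0,"ty": 0,"tz": 0,"ax": 0,"ay": 0,"az": 0}]'

```text
time: 28.72
tool_pos: [616.1, 216.1, 152.3]
orientation: [-0.302, -2.978, -0.019]
wrist_force: [0.1, -0.4, -0.4]
opening: 28.8
finger_force: 63.4
```

play_rows --moves '[{"tx": 0,"ty": 0,"tz": 0.004,"ax": 0,"ay": 0,"az": 0},{"tx": 0,"ty": 0,"tz": 0,"ax": 0,"ay": 0,"az": 0},{"tx": 0,"ty": 0,"tz": 0,"ax": 0,"ay": 0,"az": 0}]'

```text
time: 28.97
tool_pos: [616.1, 216.2, 152.1]
orientation: [-0.302, -2.979, -0.02]
wrist_force: [-1.1, -1.6, 4.4]
opening: 28.9
finger_force: 64.0
```

play_rows --moves '[{"tx": 0,"ty": 0,"tz": -0.002,"ax": 0,"ay": 0,"az": 0},{"tx": 0,"ty": 0,"tz": 0,"ax": 0,"ay": 0,"az": 0}]'

```text
time: 29.13
tool_pos: [616.1, 216.1, 152.1]
orientation: [-0.302, -2.979, -0.019]
wrist_force: [-0.1, -1.2, 5.1]
opening: 28.4
finger_force: 63.8
```

play_rows --moves '[{"tx": 0,"ty": 0,"tz": 0,"ax": 0,"ay": 0,"az": 0},{"tx": 0,"ty": 0,"tz": 0,"ax": 0,"ay": 0,"az": 0},{"tx": 0,"ty": 0,"tz": 0,"ax": 0,"ay": 0,"az": 0},{"tx": 0,"ty": 0,"tz": 0,"ax": 0,"ay": 0,"az": 0}]' --claw 0.3

```text
time: 29.47
tool_pos: [615.7, 216.0, 150.9]
orientation: [-0.302, -2.977, -0.018]
wrist_force: [0.6, 0.3, -0.4]
opening: 55.4
finger_force: 0.0
```

play_rows --moves '[{"tx": 0.0035,"ty": 0,"tz": -0.023,"ax": 0,"ay": 0,"az": 0},{"tx": 0.007,"ty": 0,"tz": -0.0463,"ax": 0,"ay": 0,"az": 0},{"tx": 0.007,"ty": 0,"tz": -0.0463,"ax": 0,"ay": 0,"az": 0},{"tx": 0.007,"ty": 0,"tz": -0.0463,"ax": 0,"ay": 0,"az": 0},{"tx": 0.0138,"ty": 0,"tz": -0.0926,"ax": 0,"ay": 0,"az": 0},{"tx": 0.0138,"ty": 0,"tz": -0.0926,"ax": 0,"ay": 0,"az": 0},{"tx": 0.0138,"ty": 0,"tz": -0.0926,"ax": 0,"ay": 0,"az": 0},{"tx": 0,"ty": 0,"tz": 0,"ax": 0,"ay": 0,"az": 0}]'

```text
time: 30.13
tool_pos: [617.9, 218.6, 292.3]
orientation: [-0.303, -2.988, -0.03]
wrist_force: [-0.5, 1.0, 0.7]
opening: 55.6
finger_force: 0.0
```

```bash
python3 - <<'E'
from p2 import *
s=monitor.observe();print(s["time"],s["tool_pos"])
plan([([480,20,330],grip_R(0,-7)*F180,10)])
E
```

```text
30.1333 [617.94889633 218.59182108 292.25483356]
10 rows t [0.0353, -0.0728, -0.0103] a [0.01, -0.14, -0.08] |mm| 24.5 mid [534.0, 101.0, 317.0] end [480.1, 20.1, 330.0]
```

play_rows --moves '[{"tx": 0.0353,"ty": -0.0728,"tz": -0.0103,"ax": 0.01,"ay": -0.14,"az": -0.08},{"tx": 0.0353,"ty": -0.0728,"tz": -0.0103,"ax": 0.01,"ay": -0.14,"az": -0.08},{"tx": 0.0353,"ty": -0.0728,"tz": -0.0103,"ax": 0.01,"ay": -0.14,"az": -0.08},{"tx": 0.0353,"ty": -0.0728,"tz": -0.0103,"ax": 0.01,"ay": -0.14,"az": -0.08},{"tx": 0.0353,"ty": -0.0728,"tz": -0.0103,"ax": 0.01,"ay": -0.14,"az": -0.08},{"tx": 0.0353,"ty": -0.0728,"tz": -0.0103,"ax": 0.01,"ay": -0.14,"az": -0.08},{"tx": 0.0353,"ty": -0.0728,"tz": -0.0103,"ax": 0.01,"ay": -0.14,"az": -0.08},{"tx": 0.0353,"ty": -0.0728,"tz": -0.0103,"ax": 0.01,"ay": -0.14,"az": -0.08},{"tx": 0.0353,"ty": -0.0728,"tz": -0.0103,"ax": 0.01,"ay": -0.14,"az": -0.08},{"tx": 0.0353,"ty": -0.0728,"tz": -0.0103,"ax": 0.01,"ay": -0.14,"az": -0.08}]'

```text
time: 30.97
tool_pos: [477.7, 17.3, 325.8]
orientation: [-0.189, -3.127, 0.009]
wrist_force: [0.2, -0.9, 0.1]
opening: 55.7
finger_force: 0.0
```

play_rows --moves '[{"tx": 0,"ty": -0.1,"tz": 0,"ax": 0,"ay": 0,"az": 0},{"tx": 0,"ty": -0.1,"tz": 0,"ax": 0,"ay": 0,"az": 0},{"tx": 0,"ty": -0.1,"tz": 0,"ax": 0,"ay": 0,"az": 0},{"tx": 0,"ty": -0.1,"tz": 0,"ax": 0,"ay": 0,"az": 0},{"tx": 0,"ty": 0,"tz": 0,"ax": 0,"ay": 0,"az": 0},{"tx": 0,"ty": 0,"tz": 0,"ax": 0,"ay": 0,"az": 0}]'

```text
time: 31.47
tool_pos: [463.6, -103.0, 326.1]
orientation: [-0.198, -3.125, 0.009]
wrist_force: [-0.3, -0.0, -0.3]
opening: 55.4
finger_force: 0.0
```

```bash
python3 - <<'E'
from p2 import *
o=[]
for c,(a,b,e,f) in(("scene",(90,210,220,340)),("top",(100,240,170,280))):
    im,d=optics.grab_frame(c);P=cloud(c,d)
    for n in("narrow_frame","narrow_block","wide_frame","wide_block","duck","stem_tape","pot_small"):print(c,n,find(c,n))
    o.append(cv2.resize(im[a:b,e:f,::-1],(400,500),interpolation=cv2.INTER_CUBIC))
    for nm,x,y,hw in(("wide",550,229.2,65),("narrow",617,215.5,47)):
        q=(P[d>0]-[x,y,0])@R.from_euler("z",-11.55,degrees=True).as_matrix()
        bt=q[(abs(q[:,0])<25)&(abs(q[:,1])<25)&(q[:,2]>160)&(q[:,2]<190)]
        if len(bt):
            tp=bt[bt[:,2]>171];A=np.c_[tp[:,:2],np.ones(len(tp))];fit=np.linalg.lstsq(A,tp[:,2],rcond=None)[0]
            print(nm,c,"block top y",np.percentile(tp[:,1],[3,97]).round(1),"x",np.percentile(tp[:,0],[3,97]).round(1),"z",np.median(tp[:,2]).round(1),"slopes deg",np.degrees(fit[:2]).round(1),len(tp))
        for sg in(-1,1):
            lg=q[(abs(q[:,0])<20)&(abs(q[:,1]-sg*hw)<10)&(q[:,2]>25)&(q[:,2]<120)]
            if len(lg)>15:print(nm,c,"leg",sg,"y vs z slope deg",np.degrees(np.polyfit(lg[:,2],lg[:,1],1)[0]).round(1),"zmin",np.percentile(lg[:,2],2).round(1),len(lg))
cv2.imwrite("pics/p6.png",np.hstack(o))
E
```

```text
scene narrow_frame [([621.0, 217.0, 133.0], 0.79), ([552.0, 228.0, 134.0], 0.17)]
scene narrow_block [([621.0, 216.0, 156.0], 0.72)]
scene wide_frame [([551.0, 232.0, 132.0], 0.87), ([554.0, 227.0, 156.0], 0.36)]
scene wide_block [([550.0, 227.0, 156.0], 0.87)]
scene duck [([449.0, 22.0, 3.0], 0.79)]
scene stem_tape [([400.0, -100.0, -1.0], 0.84), ([623.0, 212.0, 133.0], 0.3)]
scene pot_small [([354.0, -253.0, -2.0], 0.87)]
wide scene block top y [-14.6  10.2] x [-11.4  10.2] z 176.3 slopes deg [3.1 2.3] 51
wide scene leg -1 y vs z slope deg 6.0 zmin 43.7 111
narrow scene block top y [-15.6  12.8] x [-8.5 13.3] z 176.3 slopes deg [ 3.4 -0.3] 62
narrow scene leg -1 y vs z slope deg 3.1 zmin 45.9 123
narrow scene leg 1 y vs z slope deg -2.6 zmin 45.5 34
top narrow_frame [([627.0, 212.0, 132.0], 0.7)]
top narrow_block [([618.0, 214.0, 154.0], 0.85)]
top wide_frame [([551.0, 227.0, 134.0], 0.81)]
top wide_block [([552.0, 229.0, 156.0], 0.91)]
top duck [([454.0, 19.0, 1.0], 0.51)]
top stem_tape [([625.0, 213.0, 136.0], 0.19)]
top pot_small []
wide top block top y [-15.9  12.3] x [-10.1  12.2] z 176.7 slopes deg [-1.9  1.9] 149
wide top leg -1 y vs z slope deg 9.2 zmin 48.3 98
wide top leg 1 y vs z slope deg -3.0 zmin 45.2 22
narrow top block top y [-17.1  10.8] x [-7.4 14.8] z 176.8 slopes deg [2.9 1.5] 150
narrow top leg -1 y vs z slope deg 6.2 zmin 50.0 118
narrow top leg 1 y vs z slope deg -1.4 zmin 48.4 43
```

View pics/p6.png

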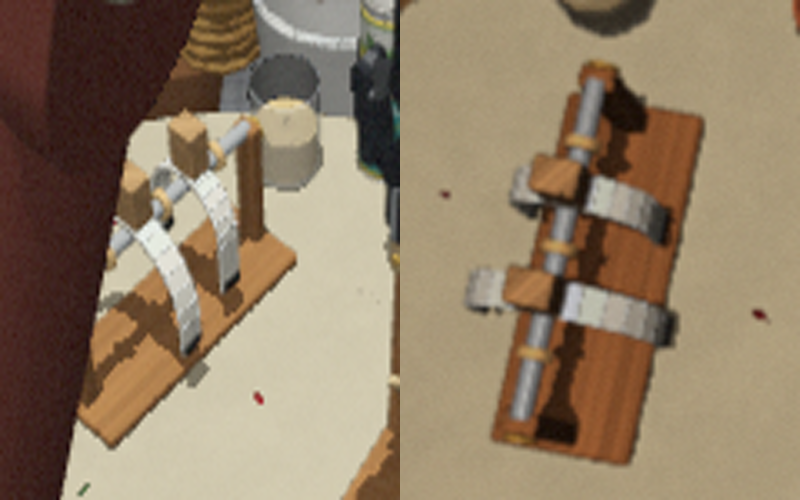

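```bash
python3 -c "
from plant import job;print(job.finish_job())"
```

```text
the job is handed in; nothing more can be done
None
```

Both frames are hung over the bar, the wide one in the near bay and the narrow one in the far bay, each within about 3° of straight down in the last camera check. The duck, tape and pot were left alone, and I handed the job in at about 32 s.

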